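# Cull the bent heat-transfer plates

### The arm

A 6-joint arm with a two-finger parallel gripper is mounted at the origin on a cart in front of the work surface, level with it; the furniture and walls round the work are solid. World frame = base frame: x ahead of the robot, y to its left, z up, the work surface at z = 0. Lengths are in m, angles in rad, forces in N, time in s.
With the tool pointing down it reaches from about 0.35 to 0.875 m from the base axis. Payload 4.2 kg.
Tool frame: the origin (TCP) lies on the centre line of the jaws, within the pads' length; the fingertips stand 11 mm ahead of it and the grasp point (between the pads) lies 8 mm behind it (r.tip_extent is the distance from the TCP to the fingertips, in m); z points along the fingers, y is the line along which they close (so a half turn about z gives the same grasp; the last joint's range is limited). The gripper opens to 87 mm and grips with 3 to 60 N. Pads are 19 mm wide; open, the fingers measure 117 mm over their backs; the gripper's body (75 mm by 190 mm) begins 51 mm behind the grasp point.
Start: joints at [1.386, 0.385, 0.008, 0, -1.194, -0.259], TCP at [0.268, 0.564, 0.234] pointing down, gripper open.
Joint ranges: [-3.14, 3.14], [-1.21, 2.06], [-1.07, 1.41], [-3.16, 2.05], [-2.99, -0.16], [-3.1, 3.1]. Speed limits (rad/s): [2.79, 2.79, 3.14, 3.14, 3.14, 3.14].

### API

Orientations are given as a unit quaternion [w, x, y, z].
In Python, from workcell import r gives the robot as it stands. The module is installed in compiled form; this text tells all that it offers.
- The arm moves only by the tool send_rows, never from a script. Its arguments are lists of equal length, an entry for each row: "dr": the turn, a rotation vector about the tool's x, y, z in degrees, a list of three; "offset": the shift along the tool's x, y, z in m, a list of three; "hand": the closure in counts, from 0 (fully open) to 255 (shut). In form: {"dr": [[wx, wy, wz], ...], "offset": [[x, y, z], ...], "hand": [hand, ...]}. A call has 1 to 12 rows; each row is the pose to reach, as a shift and turn from the pose commanded when the call began, along the tool's axes at that moment; what a row does not reach only later rows make up. A row lasts 1/10 s, in which the tool goes at most 50 mm and 8.59 degrees, less where a joint would pass 70% of its speed; a pose out of reach is approached as far as the arm can. A call with a gripper value outside its range is refused whole. The fingers move at their own pace and stop on an object; "force" is the grip in N (left out, the last holds). Time passes only in rows, so rows that repeat a pose let the fingers close. It gives the time, the measured TCP pose, the force, the opening and the grip force at its end, in the units of the state.
- r.get_state(): the state, without advancing time (a new reading comes with each control period).
- r.read_camera(name): name is "side" or "top"; returns the picture (480x640x3 uint8, red, green, blue); there is no depth.
- r.camera_info(name): a dict with "intrinsics" (3x3 intrinsics, pixels), "extrinsics" (4x4, takes a point from camera to world coordinates). Camera axes: x right, y down, z forward; pixel columns grow to the right and rows downward; lengths in m; the calibration is good to about 2 mm. A picture is of the moment at which its call begins. camera_info takes no time and is no camera call.
- r.hand_in(): hands the job in; it is judged then, once.
Trained networks look in the newest picture that a camera, given by its name, has taken for a name from the list of things; names that differ only in an ending like _2 or _b are one class to them, and where a whole thing is asked for, a point or a joint stands for the part that bears it (a point fixed in the world has none). Each returns a list of dicts, best first, with "conf" (0 to 1); they miss things now and then, are a little off and sometimes report something else, mostly with a low value. They report only what shows in the picture. A call takes as long as a camera call. They do not tell look-alikes from the thing itself.
- r.recognise(camera, name): "extent" ([left, top, right, bottom] in pixels, round what is visible of it).
- r.masks_of(camera, name): "region" (480x640 bool, what is visible of it) and "extent" ([left, top, right, bottom] in pixels, round what is visible of it).
- r.spot_point(camera, name): "at" ([column, row] in pixels: a listed point, or the origin of a listed thing).
The state is a dict: "clock": time; "joint_positions": joint angles; "qd": joint speeds; "joint_torque": joint torques, N m; "position": TCP position; "eef_rot": TCP orientation; "wrist_force": force on the tool from outside, world axes, zero at the start; "wrist_torque": the same for the moment, N m; "grip_width": opening from 0.0 (shut) to 1.0 (fully open); "finger_force": force on a finger pad.
Only numpy, scipy, OpenCV 4.12 (cv2) and the standard library are available. Lean on these libraries where they do the work, as an engineer would, in place of code of your own. Each camera call takes 0.05 s, during which the arm holds its last target. There are 200 camera calls.

### The job

The aluminium plates drying on the black mat go under the tubes on the heating block, where a bent one conducts badly: lay them one at a time on the granite flat, let go and press down on the corners in turn to find out whether the plate rocks. Stack the ones that sit dead flat in the grey case, lying flat between its walls (open its lid first if it is in the way), and lay the ones that rock in the steel tray. Finish with the lid of the case shut, and do not disturb the timer, tube rack, vial and roll of tape.

Things in the scene. Friction and masses are not known exactly. Their poses are not given: they have to be found in the camera images.
- plate_a: loose aluminium plate, 84 (its x) x 66 (its y) x 6 mm, about 90 g, rounded corners, two 4 mm holes. Origin at the centre of its underside, z upright as it rests. Flat or bent: a bent one has one corner (any of the four) 5 to 6 mm up; pressing there with 1 N or less tips it 0.1 rad about a diagonal (next to it: less or nothing); let go, it tips back. Pressing corners of a flat one tips nothing. May be absent (None)
- plate_b: a plate like plate_a, flat or bent (its letter and place say nothing of that); may be absent (None)
- plate_c: a plate like plate_a, flat or bent (its letter and place say nothing of that); may be absent (None)
- plate_d: a plate like plate_a, flat or bent (its letter and place say nothing of that); may be absent (None)
- plate_e: a plate like plate_a, flat or bent (its letter and place say nothing of that); may be absent (None)
- mat: black rubber drying mat fixed to the bench, 250 (x) x 350 (y) x 4 mm, on which the plates lie at the start with their long sides roughly along its x; origin at the centre of its underside
- granite: dark granite flat fixed to the bench, 130 (x) x 110 (y) mm, top 25 mm above the bench; origin below its centre at bench level
- granite_top (a point): centre of the granite's top face, axes as the granite's (x along the 130 mm side)
- case: grey storage case fixed to the bench, 99 (x) x 81 (y) x 26 mm high without lid; 5 mm walls round an inside of 89 (x) x 71 (y) mm: plates stack in it flat, long side along x, 2.5 mm to spare all round. Each long side wall (y = +-38 mm) has a 57 mm wide finger cut-out in its middle, down to the floor. Origin at the centre of its underside
- case_floor (a point): centre of the case's inner floor, 4 mm above the bench, axes as the case's
- lid (a joint): angle of the case's lid, rad: 0 shut, 1.57 upright, 1.95 fully back. Hinge along the case's y at its far (+x) side, 53 mm from the centre, 28 mm above the bench; stiff (1 to 2 N at the tab moves it): the lid stays where it is left. At the start anything from shut to open
- lid_hinge (a point): point on the lid's hinge axis, middle of the lid, axes as the case's
- lid_tab (a point): centre of the black pull tab on the lid's free edge: 34 mm long (along the lid, outward), 16 mm wide (along the hinge, grip it across this), 8 mm thick; 119 mm from the hinge; shut, it stands out 32 mm in front (-x) of the case
- tray: shallow open steel tray for rejects fixed to the bench, 200 (x) x 130 (y) x 18 mm high, walls and floor 3 mm; origin at the centre of its underside
- tray_in (a point): centre of the tray's inner floor, axes as the tray's (x along the 200 mm side)
- timer: bystander: white lab timer, 66x62x20 mm, origin under its centre
- tube_rack: bystander: blue microtube rack, 62x105x34 mm, origin under its centre
- vial: bystander: clear vial with orange cap, 38 mm wide, 66 mm high, origin under its centre
- tape: bystander: roll of blue tape lying flat, 60 mm wide, 12 mm high, origin under its centre
Mind the look-alikes: they are no part of the job. What is shaped like the plate_a but brown or yellow is not meant.

How it is judged:
By the outcome, as a careful person would: the job done as asked, in the order asked, and still so for the second after the job is handed in, with the robot touching nothing.
Of plate_a, plate_b, plate_c, plate_d, plate_e only 2 to 3 are there at a start; the rules pass over those that are not, and their reading is None.
At some moment in a run one of plate_a, plate_b, plate_c, plate_d, plate_e may be knocked a few centimetres aside while the robot is not near it.
It also fails if it takes over 210 s, if anything falls off the work surface, if the arm or the gripper's body presses on something with over 40 N, if the wrist force passes 120 N, or if a joint passes its speed limit or range.

## Working session

There is one attempt and no reset: what is moved stays moved. The work goes in short steps, Python scripts to look and compute and a tool call to move; the robot and the scene stay as the last step left them, time stands still between calls to the robot, and variables do not carry over. Pictures are saved under pics/ and viewed, at most 14 in all, crops included, and the job is handed in when it is done.

Besides the shell and the picture viewer there is one more tool, called after ">>>" as a command line: name --argument value ..., lists and objects as JSON in quotes. send_rows: Moves the arm, as the interface text tells. Its arguments: {"type":"object","properties":{"dr":{"type":"array"},"offset":{"type":"array"},"hand":{"type":"array"},"force":{"type":"number"}},"required":["dr","offset","hand"]}

```bash
mkdir -p pics; ls
python3 - <<'E'
from workcell import r
import cv2,numpy as np
for c in("top","side"):
    cv2.imwrite(f"pics/{c}0.png",r.read_camera(c)[:,:,::-1])
    i=r.camera_info(c);print(c,np.round(i["intrinsics"],1).tolist(),np.round(i["extrinsics"],3).tolist())
s=r.get_state();print({k:np.round(v,3).tolist() for k,v in s.items()},r.tip_extent)
E
```

```text
pics
top [[508.5, 0.0, 332.7], [0.0, 508.5, 238.3], [0.0, 0.0, 1.0]] [[0.022, -0.995, 0.097, 0.363], [-1.0, -0.02, 0.024, 0.182], [-0.022, -0.098, -0.995, 1.525], [0.0, 0.0, 0.0, 1.0]]
side [[447.4, 0.0, 313.7], [0.0, 447.4, 245.9], [0.0, 0.0, 1.0]] [[0.936, -0.106, 0.335, 0.075], [-0.351, -0.333, 0.875, -0.978], [0.018, -0.937, -0.349, 0.541], [0.0, 0.0, 0.0, 1.0]]
{'clock': 0.1, 'joint_positions': [1.386, 0.385, 0.007, -0.0, -1.194, -0.259], 'qd': [-0.001, -0.001, 0.002, 0.001, 0.0, 0.001], 'joint_torque': [-0.001, -39.169, 18.794, 4.232, 0.013, -0.0], 'position': [0.268, 0.564, 0.233], 'eef_rot': [0.001, 0.975, -0.22, -0.0], 'wrist_force': [-0.896, 0.05, -0.378], 'wrist_torque': [-0.041, 0.047, 0.009], 'finger_force': 0.0, 'grip_width': 1.003} 0.011
```

View pics/top0.png

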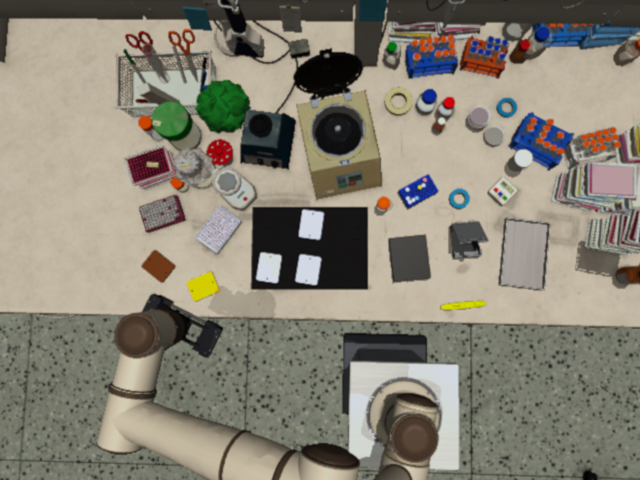

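View pics/side0.png

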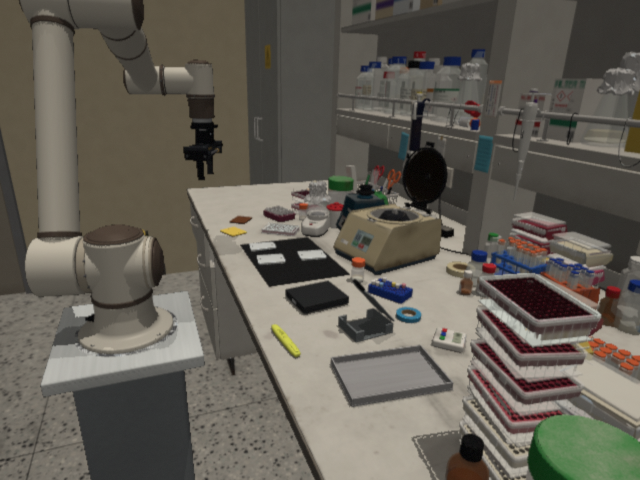

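Three silver-white plates on the mat at top-pixels (311,224), (268,267) and (308,269). The look-alikes are brown (158,265) and yellow (203,287), both off the mat, so they are excluded. Granite is at (409,258), the case at about (467,240) with its lid near upright, and the tray at (525,254). Next I measure these and check them in one close crop.

```bash
cat > h.py <<'E'
from workcell import r
import cv2,numpy as np
from scipy.spatial.transform import Rotation as R
def ray(c,p):
    i=r.camera_info(c);K=np.array(i["intrinsics"]);E=np.array(i["extrinsics"])
    return E[:3,3],E[:3,:3]@np.linalg.solve(K,[p[0],p[1],1.])
def px(c,p,z):
    o,d=ray(c,p);return o+d*(z-o[2])/d[2]
def proj(c,P):
    i=r.camera_info(c);K=np.array(i["intrinsics"]);E=np.array(i["extrinsics"])
    q=K@(E[:3,:3].T@(np.array(P)-E[:3,3]));return q[:2]/q[2]
def rect(c,region,z):
    "min-area rectangle in world plane z: centre, (long,short), yaw of long side"
    cs=max(cv2.findContours(region.astype(np.uint8),0,1)[0],key=cv2.contourArea)[:,0]
    W=np.array([px(c,p,z)[:2] for p in cs])
    (x,y),(a,b),t=cv2.minAreaRect((W*1000).astype(np.float32))
    if a<b:a,b,t=b,a,t+90
    return np.round([x/1000,y/1000],4),np.round([a,b],1),round((t+90)%180-90,1)
def plates(c="top",zt=0.010):
    im=r.read_camera(c);o=[]
    for m in r.masks_of(c,"plate_a"):
        col=im[m["region"]].mean(0);o.append((round(m["conf"],2),rect(c,m["region"],zt),[int(v) for v in m["extent"]],col.astype(int)))
    return im,o
def tool():
    s=r.get_state();q=s["eef_rot"];return np.array(s["position"]),R.from_quat([q[1],q[2],q[3],q[0]]),s
def go(P,yaw=None):
    "offset/dr in tool axes to pose pointing down with closing axis y at yaw (deg)"
    p,T,s=tool();out=np.round(T.inv().apply(np.array(P)-p),4).tolist();dr=None
    if yaw is not None:
        best=None
        for k in(0,180):
            a=np.radians(yaw+k);y=np.array([np.cos(a),np.sin(a),0]);z=np.array([0,0,-1.]);G=R.from_matrix(np.c_[np.cross(y,z),y,z])
            v=(T.inv()*G).as_rotvec(degrees=True)
            if best is None or np.linalg.norm(v)<np.linalg.norm(best):best=v
        dr=np.round(best,2).tolist()
    return out,dr
def st():
    p,T,s=tool();print(round(s["clock"],2),"pos",np.round(p,4),"yawY",np.round(np.degrees(np.arctan2(*T.as_matrix()[1::-1,1])),2),"z",np.round(T.as_matrix()[:,2],3),"F",np.round(s["wrist_force"],2),"w",round(s["grip_width"]*87,1),"ff",round(s["finger_force"],1),"j6",round(s["joint_positions"][5],2))
E
python3 - <<'E'
from h import *
im,o=plates()
for x in o:print(*x)
for n,z in(("mat",.004),("granite",.025),("tray",.018),("case",.026)):
    for m in r.masks_of("top",n)[:2]:print(n,round(m["conf"],2),rect("top",m["region"],z),m["extent"])
for n,z in(("granite_top",.025),("tray_in",.003),("case_floor",.004),("lid_hinge",.028),("case",0)):
    for m in r.spot_point("top",n)[:1]:print(n,round(m["conf"],2),m["at"],px("top",m["at"],z))
r.read_camera("side")
for n in("lid_tab","lid_hinge","case_floor"):
    for c in("top","side"):
        for m in r.spot_point(c,n)[:1]:print(c,n,round(m["conf"],2),m["at"])
for n,z in(("timer",.02),("tube_rack",.034),("vial",.066),("tape",.012)):
    for m in r.recognise("top",n)[:1]:
        e=m["extent"];print(n,round(m["conf"],2),px("top",e[:2],z)[:2],px("top",e[2:],z)[:2])
t=cv2.resize(im[195:300,240:500],None,fx=3,fy=3,interpolation=2)
s=cv2.resize(r.read_camera("side")[270:350,300:460],None,fx=3,fy=3,interpolation=2)
out=np.zeros((555,780,3),np.uint8);out[:315]=t;out[315:555,:480]=s
cv2.imwrite("pics/c1.png",out[:,:,::-1])
E
```

```text
0.95 (array([0.4164, 0.2918]), array([83.7, 67.5]), -7.6) [296, 254, 323, 287] [203 209 220]
0.92 (array([0.5511, 0.2858]), array([83.8, 65.4]), -5.4) [300, 205, 322, 241] [204 210 222]
0.91 (array([0.4167, 0.7435]), array([86.5, 66.3]), 54.7) [138, 248, 171, 281] [111  62  33]
0.57 (array([0.4202, 0.4091]), array([84.3, 67.8]), -5.0) [254, 254, 283, 282] [202 208 214]
0.57 (array([0.3595, 0.6039]), array([83.8, 63.1]), -64.7) [189, 274, 219, 304] [208 201   4]
mat 0.61 (array([0.4818, 0.2894]), array([348.7, 253.4]), -89.1) [254.3, 204.6, 365.4, 292.9]
granite 0.68 (array([ 0.4559, -0.0069]), array([130.8, 115.6]), 7.9) [388.0, 235.1, 428.2, 282.5]
granite 0.67 (array([0.4146, 0.2902]), array([83.3, 64.3]), -8.7) [293.8, 253.7, 320.2, 288.2]
tray 0.91 (array([ 0.479 , -0.3468]), array([207.7, 140.9]), -3.5) [501.7, 217.5, 551.7, 290.2]
case 0.58 (array([ 0.516 , -0.1828]), array([106.5, 105. ]), -84.7) [447.7, 220.3, 482.9, 258.0]
granite_top 0.75 [408.9, 253.1] [ 0.47014022 -0.00752466  0.025     ]
tray_in 0.56 [527.1, 255.7] [ 0.47131628 -0.36074623  0.003     ]
case_floor 0.58 [463.5, 240.5] [ 0.5127916 -0.1725407  0.004    ]
case 0.83 [467.3, 240.9] [ 0.51221355 -0.18479048  0.        ]
top lid_tab 0.84 [470.8, 246.5]
side lid_tab 0.51 [358.2, 286.4]
side lid_hinge 0.68 [388.0, 314.4]
top case_floor 0.58 [463.5, 240.5]
side case_floor 0.58 [366.5, 331.4]
timer 0.66 [ 0.69635262 -0.25042917] [ 0.62788384 -0.32546538]
tube_rack 0.78 [0.70898713 0.02665639] [ 0.60056337 -0.09419517]
vial 0.75 [0.63008616 0.09586984] [0.5860192  0.05423203]
tape 0.48 [ 0.6772857 -0.1289444] [ 0.61098819 -0.19145346]
```

View pics/c1.png

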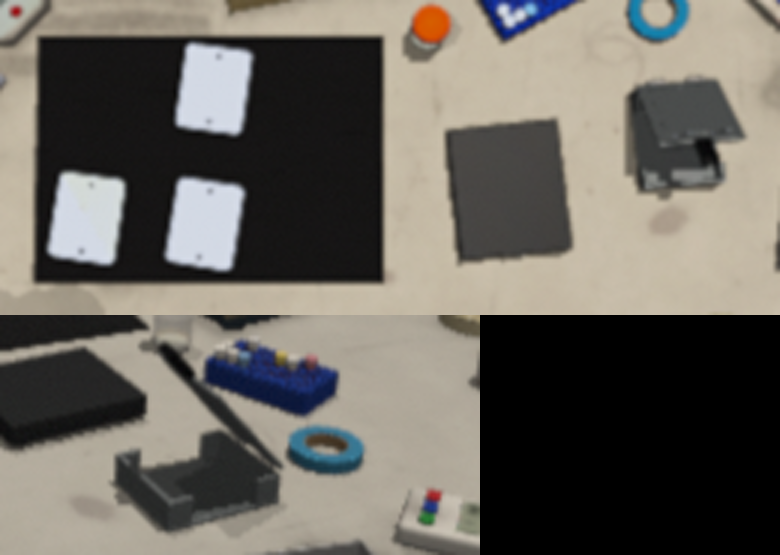

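The crop confirms three silver plates with two holes each on the mat, and the left one shows a diagonal shade. The lid stands half open, leaning over the case. I'll work out the granite corners and the lid angle, then plan the lid push.

Run:
```python
from h import *
g=np.array([[447,131],[556,119],[571,247],[461,262]])/3+[240,195]
G=np.array([px("top",p,.025)[:2] for p in g]);print("granite",G.round(4).tolist(),G.mean(0).round(4),np.linalg.norm(G-np.roll(G,1,0),axis=1).round(4))
# case front bottom etc
for n,p,z in(("frontleft top",(642,188),.026),("frontright top",(722,182),.026),("backleft",(632,95),.026)):
    print(n,px("top",np.array(p)/3+[240,195],z).round(4))
# tab triangulation from the crop: lid free edge mid top & side
o1,d1=ray("top",np.array([(660+742)/2,(143+136)/2])/3+[240,195]);o2,d2=ray("side",np.array([165,350-315])/3+[300,270])
A=np.c_[d1,-d2];t=np.linalg.lstsq(A,o2-o1,rcond=None)[0];print("tab?",(o1+d1*t[0]).round(4),(o2+d2*t[1]).round(4))
st()
```

```text
granite [[0.5117, 0.0515], [0.5258, -0.0555], [0.4003, -0.0707], [0.3833, 0.0363]] [ 0.4553 -0.0096] [0.1293 0.1079 0.1264 0.1084]
frontleft top [ 0.4594 -0.1395  0.026 ]
frontright top [ 0.4669 -0.2174  0.026 ]
backleft [ 0.5509 -0.1298  0.026 ]
tab? [ 0.4988 -0.1724  0.124 ] [ 0.485  -0.1669  0.1212]
1.25 pos [0.2683 0.5645 0.2335] yawY -115.43 z [ 0.  0. -1.] F [ 0.78 -0.33 -0.77] w 86.9 ff 0.0 j6 -0.26
```

Run:
```python
from h import *
print(go([.445,-.178,.2335],95.5))
```

```text
([0.4783, 0.5947, 0.0], [-0.0, -0.0, -30.93])
```

>>> send_rows --dr '[[0,0,-30.93],[0,0,-30.93],[0,0,-30.93],[0,0,-30.93],[0,0,-30.93],[0,0,-30.93],[0,0,-30.93],[0,0,-30.93],[0,0,-30.93],[0,0,-30.93],[0,0,-30.93],[0,0,-30.93]]' --offset '[[0.478,0.595,0],[0.478,0.595,0],[0.478,0.595,0],[0.478,0.595,0],[0.478,0.595,0],[0.478,0.595,0],[0.478,0.595,0],[0.478,0.595,0],[0.478,0.595,0],[0.478,0.595,0],[0.478,0.595,0],[0.478,0.595,0]]' --hand '[255,255,255,255,255,255,255,255,255,255,255,255]' --force 30

```text
clock: 2.45
position: [0.407, -0.0213, 0.2342]
eef_rot: [-0.0, 0.999, 0.048, 0.001]
wrist_force: [1.4, 1.1, 0.4]
grip_width: 0.028
finger_force: 0.0
```

Run:
```python
from h import *
st();print(go([.445,-.178,.2335],95.5),go([.445,-.178,.121],95.5))
```

```text
2.45 pos [ 0.407  -0.0213  0.2342] yawY -84.46 z [ 0.002  0.001 -1.   ] F [1.39 1.07 0.43] w 2.5 ff 0.0 j6 1.32
([0.0227, 0.1596, 0.0007], [-0.02, -0.11, 0.04]) ([0.0225, 0.1597, 0.1132], [-0.02, -0.11, 0.04])
```

>>> send_rows --dr '[[0,0,0],[0,0,0],[0,0,0],[0,0,0],[0,0,0],[0,0,0],[0,0,0],[0,0,0],[0,0,0]]' --offset '[[0.023,0.16,0],[0.023,0.16,0],[0.023,0.16,0],[0.023,0.16,0],[0.023,0.16,0.113],[0.023,0.16,0.113],[0.023,0.16,0.113],[0.023,0.16,0.113],[0.023,0.16,0.113]]' --hand '[255,255,255,255,255,255,255,255,255]'

```text
clock: 3.35
position: [0.446, -0.1762, 0.1214]
eef_rot: [0.0, 0.999, 0.049, 0.001]
wrist_force: [-0.2, -0.7, 0.6]
grip_width: 0.006
finger_force: 0.0
```

Run:
```python
from h import *
st();print(go([.575,-.168,.121]))
```

```text
3.35 pos [ 0.446  -0.1762  0.1214] yawY -84.44 z [ 0.001 -0.001 -1.   ] F [-0.17 -0.69  0.63] w 0.5 ff 0.0 j6 1.7
([0.1292, 0.0043, 0.0005], None)
```

Push the lid back slowly (about 13 mm per row).

>>> send_rows --dr '[[0,0,0],[0,0,0],[0,0,0],[0,0,0],[0,0,0],[0,0,0],[0,0,0],[0,0,0],[0,0,0],[0,0,0],[0,0,0],[0,0,0]]' --offset '[[0.011,0,0],[0.022,0,0],[0.033,0,0],[0.045,0,0],[0.057,0,0],[0.069,0,0],[0.081,0,0],[0.093,0,0],[0.105,0,0],[0.117,0,0],[0.13,0,0],[0.13,0,0]]' --hand '[255,255,255,255,255,255,255,255,255,255,255,255]'

```text
clock: 4.55
position: [0.5761, -0.1637, 0.1199]
eef_rot: [0.0, 0.999, 0.048, 0.0]
wrist_force: [0.2, 0.2, 0.1]
grip_width: 0.003
finger_force: 0.0
```

Run:
```python
from h import *
st()
s=cv2.resize(r.read_camera("side")[180:380,260:480],None,fx=3,fy=3,interpolation=2)
cv2.imwrite("pics/l1.png",s[:,:,::-1]);p=[.42,.293,.2];print(go([.47,-.16,.2]))
```

```text
4.55 pos [ 0.5761 -0.1637  0.1199] yawY -84.47 z [ 0. -0. -1.] F [0.2  0.24 0.09] w 0.3 ff 0.0 j6 1.67
([-0.1046, -0.0139, -0.08], None)
```

View pics/l1.png

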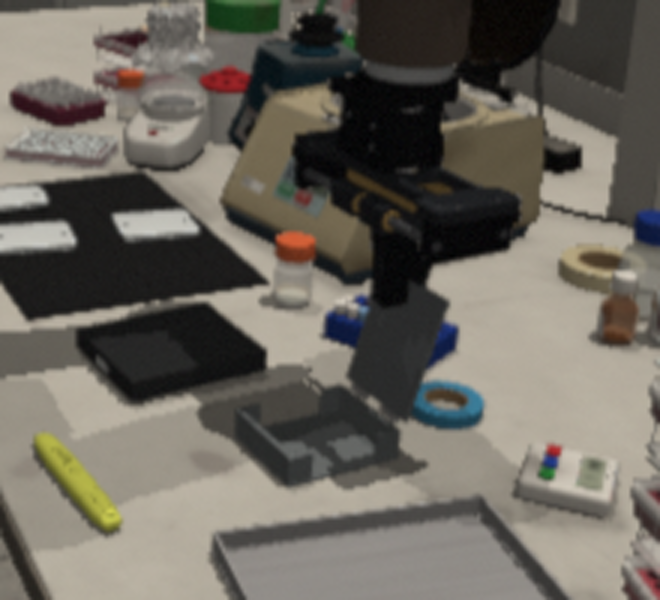

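Side view: the lid now leans back past upright at (400,350) and the case is open at (315,430). Now I retreat and measure the case and plates with the arm out of the way.

>>> send_rows --dr '[[0,0,0],[0,0,0],[0,0,0],[0,0,0],[0,0,0],[0,0,0],[0,0,0],[0,0,0],[0,0,0],[0,0,0]]' --offset '[[-0.05,0,0],[-0.1,0,-0.02],[-0.12,-0.03,-0.06],[-0.14,-0.08,-0.1],[-0.14,-0.16,-0.1],[-0.14,-0.18,-0.1],[-0.14,-0.18,-0.1],[-0.14,-0.18,-0.1],[-0.14,-0.18,-0.1],[-0.14,-0.18,-0.1]]' --hand '[255,255,0,0,0,0,0,0,0,0]'

```text
clock: 5.6
position: [0.4178, 0.0011, 0.2204]
eef_rot: [0.0, 0.999, 0.047, -0.0]
wrist_force: [0.8, -0.6, -0.3]
grip_width: 0.649
finger_force: 0.0
```

```bash
cat >> h.py <<'E'
def brights(c="top",zt=.010,lo=150,box=None):
    "silver blobs: bright, unsaturated; upsampled contours"
    im=r.read_camera(c);b=im.astype(int);M=cv2.resize(im.min(2),None,fx=4,fy=4,interpolation=cv2.INTER_CUBIC)
    x0,y0,x1,y1=box;m=np.zeros_like(M);m[4*y0:4*y1,4*x0:4*x1]=(M[4*y0:4*y1,4*x0:4*x1]>lo)
    o=[]
    for k in cv2.findContours(m,0,1)[0]:
        if cv2.contourArea(k)<5000:continue
        W=np.array([px(c,(p+.5)/4-.5,zt)[:2] for p in k[:,0]]);(x,y),(a,bb),t=cv2.minAreaRect((W*1000).astype(np.float32))
        if a<bb:a,bb,t=bb,a,t+90
        o.append((round(x/1000,4),round(y/1000,4),round(a,1),round(bb,1),round((t+90)%180-90,1)))
    return im,o
E
python3 - <<'E'
from h import *
st();im,o=brights(box=(255,200,370,292));[print(x) for x in o]
out=cv2.resize(im[205:275,435:565],None,fx=6,fy=6,interpolation=2)
cv2.imwrite("pics/case.png",out[:,:,::-1])
x,y,_,_,t=[q for q in o if q[0]<.48 and q[1]<.36][0];print(go([x,y,.1],t+90),go([x,y,.016],t+90))
E
```

```text
5.6 pos [0.4178 0.0011 0.2204] yawY -84.57 z [-0. -0. -1.] F [ 0.79 -0.55 -0.27] w 56.4 ff 0.0 j6 1.27
(0.378, 0.1622, 111.4, 48.0, -88.7)
(0.4169, 0.2905, 83.8, 65.6, -7.5)
(0.4203, 0.4083, 84.0, 65.6, -6.9)
(0.5523, 0.2851, 83.7, 65.7, -7.0)
(0.5314, 0.1973, 194.3, 177.2, 1.1)
([-0.0245, -0.1644, 0.1203], [-0.01, 0.03, -85.9]) ([-0.0244, -0.1644, 0.2043], [-0.01, 0.03, -85.9])
```

View pics/case.png

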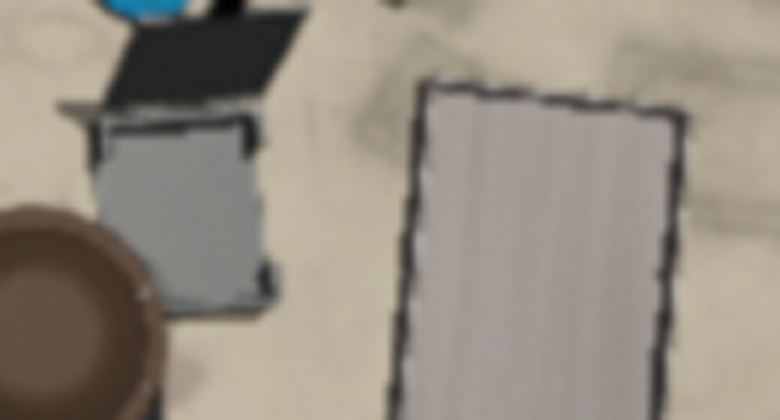

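The picture shows the open case, floor around (180,210) in the crop, partly hidden by the wrist, and the tray to the right. The plate measurements match 84 x 66 mm. I start with the plate at (0.417, 0.2905).

Run:
```python
from h import *
print(go([.4169,.2905,.08],82.5),go([.4169,.2905,.016],82.5))
```

```text
([0.0264, -0.2884, 0.1402], [0.01, 0.03, 12.9]) ([0.0264, -0.2884, 0.2042], [0.01, 0.03, 12.9])
```

>>> send_rows --dr '[[0,0,0],[0,0,6],[0,0,12.9],[0,0,12.9],[0,0,12.9],[0,0,12.9],[0,0,12.9],[0,0,12.9],[0,0,12.9],[0,0,12.9],[0,0,12.9]]' --offset '[[0.005,-0.05,0],[0.01,-0.1,0],[0.015,-0.15,0.03],[0.02,-0.2,0.06],[0.0264,-0.25,0.1],[0.0264,-0.288,0.14],[0.0264,-0.288,0.14],[0.0264,-0.288,0.14],[0.0264,-0.288,0.14],[0.0264,-0.288,0.14],[0.0264,-0.288,0.14]]' --hand '[0,0,0,0,0,0,0,0,0,0,0]'

```text
clock: 6.75
position: [0.4173, 0.2903, 0.0817]
eef_rot: [-0.001, 0.998, -0.065, 0.001]
wrist_force: [-0.2, 0.6, -0.3]
grip_width: 1.001
finger_force: 0.0
```

Run:
```python
from h import *
st();print(go([.4169,.2905,.016],82.5))
```

```text
6.75 pos [0.4173 0.2903 0.0817] yawY -97.5 z [ 0.001  0.002 -1.   ] F [-0.15  0.55 -0.31] w 87.1 ff 0.0 j6 0.51
([-0.0005, -0.0, 0.0657], [-0.1, -0.06, 0.0])
```

>>> send_rows --dr '[[0,0,0],[0,0,0],[0,0,0],[0,0,0],[0,0,0],[0,0,0],[0,0,0],[0,0,0],[0,0,0]]' --offset '[[0,0,0.04],[0,0,0.06],[0,0,0.065],[0,0,0.065],[0,0,0.065],[0,0,0.065],[0,0,0.065],[0,0,0.065],[0,0,0.065]]' --hand '[0,0,0,0,255,255,255,255,255]' --force 15

```text
clock: 7.65
position: [0.4167, 0.291, 0.016]
eef_rot: [-0.0, 0.998, -0.064, 0.0]
wrist_force: [-0.5, -0.8, 4.6]
grip_width: 0.758
finger_force: 15.0
```

Run:
```python
from h import *
st();print(go([.4169,.2905,.13]),go([.4553,-.0096,.13],97),go([.4553,-.0096,.043],97))
```

```text
7.65 pos [0.4167 0.291  0.016 ] yawY -97.39 z [ 0.  0. -1.] F [-0.53 -0.75  4.6 ] w 65.9 ff 15.0 j6 0.51
([0.0003, 0.0005, -0.114], None) ([0.077, 0.2931, -0.114], [-0.0, -0.02, -14.39]) ([0.077, 0.2931, -0.027], [-0.0, -0.02, -14.39])
```

>>> send_rows --dr '[[0,0,0],[0,0,0],[0,0,0],[0,0,-7],[0,0,-14.4],[0,0,-14.4],[0,0,-14.4],[0,0,-14.4],[0,0,-14.4],[0,0,-14.4],[0,0,-14.4],[0,0,-14.4]]' --offset '[[0,0,-0.03],[0,0,-0.07],[0.02,0.04,-0.09],[0.03,0.09,-0.09],[0.04,0.14,-0.09],[0.05,0.19,-0.09],[0.06,0.24,-0.09],[0.077,0.293,-0.09],[0.077,0.293,-0.08],[0.077,0.293,-0.06],[0.077,0.293,-0.05],[0.077,0.293,-0.04]]' --hand '[255,255,255,255,255,255,255,255,255,255,255,255]'

```text
clock: 8.85
position: [0.455, -0.0091, 0.0546]
eef_rot: [0.0, 0.998, 0.061, -0.0]
wrist_force: [0.4, -0.1, -0.4]
grip_width: 0.751
finger_force: 15.0
```

Run:
```python
from h import *
st();print(go([.4553,-.0096,.0375],97))
```

```text
8.85 pos [ 0.455  -0.0091  0.0546] yawY -82.96 z [-0.001 -0.    -1.   ] F [ 0.44 -0.12 -0.36] w 65.3 ff 15.0 j6 1.35
([0.0003, 0.0005, 0.0171], [0.01, 0.05, 0.04])
```

>>> send_rows --dr '[[0,0,0],[0,0,0],[0,0,0],[0,0,0],[0,0,0],[0,0,0],[0,0,0],[0,0,0],[0,0,0],[0,0,0],[0,0,0]]' --offset '[[0,0,0.008],[0,0,0.014],[0,0,0.0165],[0,0,0.0165],[0,0,0.0165],[0,0,0.0165],[0,0,0.0165],[0,0,0.0],[0,0,-0.03],[0,0,-0.03],[0,0,-0.03]]' --hand '[255,255,255,255,20,20,20,20,20,255,255]'

```text
clock: 9.95
position: [0.4555, -0.0093, 0.0862]
eef_rot: [-0.0, 0.998, 0.061, 0.001]
wrist_force: [0.1, 0.2, 0.6]
grip_width: 0.813
finger_force: 0.0
```

```bash
cat >> h.py <<'E'
def corners(c,yaw,z,inset=(36,27)):
    a=np.radians(yaw);X=np.array([np.cos(a),np.sin(a)]);Y=np.array([-X[1],X[0]])
    for sx,sy in((1,1),(1,-1),(-1,-1),(-1,1)):
        P=np.array(c)+sx*inset[0]/1000*X+sy*inset[1]/1000*Y;print((sx,sy),P.round(4),go([*P,z])[0])
E
python3 - <<'E'
from h import *
st();corners((.455,-.009),7,.055)
E
```

```text
9.95 pos [ 0.4555 -0.0093  0.0862] yawY -83.02 z [ 0.002  0.001 -1.   ] F [0.14 0.24 0.63] w 70.7 ff 0.0 j6 1.36
(1, 1) [0.4874 0.0222] [0.0355, -0.0273, 0.0313]
(1, -1) [ 0.494  -0.0314] [0.0355, 0.0267, 0.0313]
(-1, -1) [ 0.4226 -0.0402] [-0.0365, 0.0267, 0.0312]
(-1, 1) [0.416  0.0134] [-0.0365, -0.0273, 0.0312]
```

>>> send_rows --dr '[[0,0,0],[0,0,0],[0,0,0],[0,0,0],[0,0,0],[0,0,0],[0,0,0],[0,0,0]]' --offset '[[0.02,-0.01,0],[0.036,-0.027,0],[0.036,-0.027,0.01],[0.036,-0.027,0.02],[0.036,-0.027,0.03],[0.036,-0.027,0.03],[0.036,-0.027,0.03],[0.036,-0.027,0.03]]' --hand '[255,255,255,255,255,255,255,255]'

```text
clock: 10.75
position: [0.4877, 0.0215, 0.0558]
eef_rot: [-0.0, 0.998, 0.061, 0.0]
wrist_force: [1.3, -0.1, -0.4]
grip_width: 0.097
finger_force: 0.0
```

```bash
cat >> h.py <<'E'
def shot(tag):
    a=r.read_camera("top")[225:290,375:440];b=r.read_camera("side")[265:330,270:360]
    F=[];
    for _ in range(2):r.read_camera("side");F.append(r.get_state()["wrist_force"])
    np.savez(f"pics/{tag}.npz",a=a,b=b);print("meanF",np.mean(F,0).round(2));st()
E
python3 - <<'E'
from h import *
shot("p1_ref")
E
```

```text
meanF [-0.03 -0.57  0.21]
10.95 pos [0.4878 0.0217 0.056 ] yawY -83.0 z [ 0.001  0.    -1.   ] F [ 0.33 -0.89 -0.57] w 1.0 ff 0.0 j6 1.31
```

>>> send_rows --dr '[[0,0,0],[0,0,0],[0,0,0],[0,0,0],[0,0,0]]' --offset '[[0,0,0.007],[0,0,0.011],[0,0,0.0135],[0,0,0.0145],[0,0,0.0145]]' --hand '[255,255,255,255,255]'

```text
clock: 11.45
position: [0.4872, 0.0216, 0.0423]
eef_rot: [0.0, 0.998, 0.061, -0.001]
wrist_force: [-5.7, 0.8, 14.2]
grip_width: 0.001
finger_force: 7.1
```

Run:
```python
from h import *
shot("p1_1")
```

```text
meanF [-4.75  1.2  13.92]
11.65 pos [0.4872 0.0216 0.0423] yawY -82.95 z [-0.001 -0.001 -1.   ] F [-4.74  0.4  13.99] w 0.4 ff 6.9 j6 1.31
```

>>> send_rows --dr '[[0,0,0],[0,0,0],[0,0,0],[0,0,0],[0,0,0],[0,0,0],[0,0,0]]' --offset '[[0,0,-0.012],[0,0.03,-0.012],[0,0.054,-0.012],[0,0.054,-0.006],[0,0.054,-0.003],[0,0.054,-0.0005],[0,0.054,-0.0005]]' --hand '[255,255,255,255,255,255,255]'

```text
clock: 12.35
position: [0.4938, -0.0319, 0.0424]
eef_rot: [0.001, 0.998, 0.062, -0.001]
wrist_force: [-1.7, -2.9, 10.2]
grip_width: 0.007
finger_force: 5.0
```

Run:
```python
from h import *
shot("p1_2")
```

```text
meanF [-2.4  -3.45  9.66]
12.55 pos [ 0.4937 -0.0319  0.0424] yawY -82.88 z [-0.001 -0.002 -1.   ] F [-2.94 -3.46  9.76] w 0.5 ff 4.7 j6 1.43
```

>>> send_rows --dr '[[0,0,0],[0,0,0],[0,0,0],[0,0,0],[0,0,0],[0,0,0],[0,0,0]]' --offset '[[0,0,-0.012],[-0.04,0,-0.012],[-0.072,0,-0.012],[-0.072,0,-0.006],[-0.072,0,-0.003],[-0.072,0,0],[-0.072,0,0]]' --hand '[255,255,255,255,255,255,255]'

```text
clock: 13.25
position: [0.4239, -0.0399, 0.0423]
eef_rot: [0.0, 0.998, 0.062, -0.0]
wrist_force: [-3.9, 3.3, 13.0]
grip_width: 0.001
finger_force: 6.7
```

Run:
```python
from h import *
shot("p1_3")
```

```text
meanF [-4.02  2.64 12.88]
13.45 pos [ 0.4239 -0.04    0.0423] yawY -82.94 z [ 0. -0. -1.] F [-4.03  2.87 12.96] w 0.8 ff 6.4 j6 1.4
```

>>> send_rows --dr '[[0,0,0],[0,0,0],[0,0,0],[0,0,0],[0,0,0],[0,0,0],[0,0,0]]' --offset '[[0,0,-0.012],[0,-0.03,-0.012],[0,-0.054,-0.012],[0,-0.054,-0.006],[0,-0.054,-0.003],[0,-0.054,0],[0,-0.054,0]]' --hand '[255,255,255,255,255,255,255]'

```text
clock: 14.15
position: [0.4166, 0.013, 0.0423]
eef_rot: [-0.0, 0.998, 0.061, -0.0]
wrist_force: [-6.2, 5.1, 15.2]
grip_width: 0.004
finger_force: 7.3
```

```bash
cat >> h.py <<'E'
def mont(tag):
    R=[np.load(f"pics/{tag}_{k}.npz") for k in("ref",1,2,3,4)]
    f=lambda i:cv2.copyMakeBorder(cv2.resize(i,None,fx=2.9,fy=2.9,interpolation=2),0,0,0,3,0)[:, :262]
    top=np.hstack([np.hstack([cv2.resize(q["a"],(155,155),interpolation=2)]) for q in R])
    s=[cv2.resize(q["b"],(262,189),interpolation=2) for q in R]
    m=np.zeros((155+378,786,3),np.uint8);m[:155,:775]=top
    for k in range(5):m[155+189*(k//3):155+189*(k//3+1),262*(k%3):262*(k%3)+262]=s[k]
    cv2.imwrite(f"pics/m_{tag}.png",m[:,:,::-1])
E
python3 - <<'E'
from h import *
shot("p1_4");mont("p1")
E
```

```text
meanF [-6.01  6.39 13.95]
14.35 pos [0.4166 0.013  0.0424] yawY -83.05 z [ 0.     0.001 -1.   ] F [-5.99  6.45 13.51] w 0.7 ff 6.8 j6 1.27
```

View pics/m_p1.png

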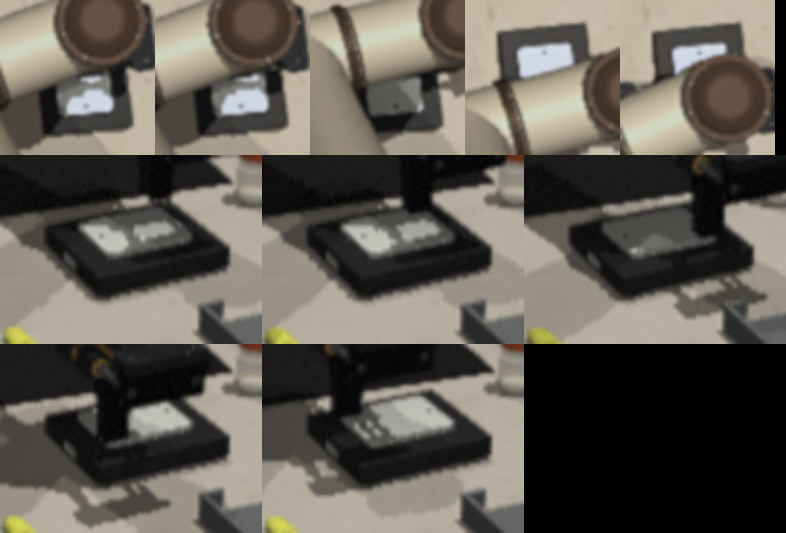

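Run:
```python
from h import *
im=cv2.imread("pics/top0.png").astype(float)
for x,y,t in((.4169,.2905,-7.5),(.4203,.4083,-6.9),(.5523,.2851,-7)):
    a=np.radians(t);X=np.array([np.cos(a),np.sin(a)]);Y=np.array([-X[1],X[0]])
    print(x,y)
    for u in(32,16,0,-16,-32):
        print([int(cv2.getRectSubPix(im.astype(np.float32),(1,1),tuple(map(float,proj("top",[*(np.array([x,y])+u/1000*X+v/1000*Y),.01]))))[0,0].mean()*10)/10 for v in(26,13,0,-13,-26)])
```

```text
0.4169 0.2905
[219.5, 218.5, 183.1, 218.8, 219.5]
[219.1, 217.8, 218.2, 218.1, 219.0]
[218.8, 218.5, 218.4, 218.6, 219.4]
[218.9, 218.3, 218.5, 218.6, 219.5]
[219.2, 218.8, 177.8, 218.7, 220.0]
0.4203 0.4083
[217.0, 214.0, 184.9, 214.8, 216.5]
[218.7, 217.2, 215.0, 215.5, 216.3]
[219.1, 218.3, 217.5, 215.6, 215.6]
[219.1, 218.0, 218.1, 216.2, 216.0]
[218.5, 218.6, 172.5, 218.5, 218.5]
0.5523 0.2851
[219.6, 218.6, 183.5, 218.7, 220.2]
[219.3, 218.5, 218.2, 218.4, 218.9]
[218.4, 218.5, 218.5, 218.4, 219.0]
[218.5, 218.4, 218.3, 218.5, 219.7]
[219.1, 218.3, 184.9, 218.5, 220.3]
```

>>> send_rows --dr '[[0,0,0],[0,0,0],[0,0,0],[0,0,0],[0,0,0]]' --offset '[[0,0,-0.012],[0,0,-0.006],[0,0,-0.0028],[0,0,-0.0028],[0,0,-0.0028]]' --hand '[255,255,255,255,255]'

```text
clock: 14.85
position: [0.4158, 0.0126, 0.0437]
eef_rot: [0.0, 0.998, 0.061, -0.001]
wrist_force: [0.7, -0.4, 0.0]
grip_width: 0.007
finger_force: 0.0
```

```bash
cat >> h.py <<'E'
def favg(n=8):
    F=[]
    for _ in range(n):r.read_camera("side");F.append(r.get_state()["wrist_force"])
    print("favg",np.mean(F,0).round(2),"sd",np.std(F,0).round(2));st()
E
python3 - <<'E'
from h import *
favg()
E
```

```text
favg [-0.16  0.14 -0.1 ] sd [0.4  0.33 0.64]
15.25 pos [0.4162 0.013  0.0444] yawY -82.99 z [ 0.  0. -1.] F [-0.29 -0.48  0.67] w 0.4 ff 0.0 j6 1.27
```

>>> send_rows --dr '[[0,0,0],[0,0,0],[0,0,0],[0,0,0],[0,0,0],[0,0,0],[0,0,0]]' --offset '[[0,0,-0.01],[0,0.03,-0.01],[0,0.054,-0.01],[0,0.054,-0.005],[0,0.054,0],[0,0.054,0],[0,0.054,0]]' --hand '[255,255,255,255,255,255,255]'

```text
clock: 15.95
position: [0.4226, -0.0402, 0.0441]
eef_rot: [0.0, 0.998, 0.062, -0.0]
wrist_force: [1.1, -1.0, 0.4]
grip_width: 0.003
finger_force: 0.0
```

Run:
```python
from h import *
favg()
```

```text
favg [-0.31  0.23 -0.06] sd [0.37 0.27 0.29]
16.35 pos [ 0.4228 -0.0405  0.0444] yawY -82.98 z [ 0.  0. -1.] F [-0.35 -0.35  0.26] w 0.3 ff 0.0 j6 1.4
```

>>> send_rows --dr '[[0,0,0],[0,0,0],[0,0,0],[0,0,0],[0,0,0],[0,0,0],[0,0,0]]' --offset '[[0,0,-0.01],[0.04,0,-0.01],[0.072,0,-0.01],[0.072,0,-0.005],[0.072,0,0],[0.072,0,0],[0.072,0,0]]' --hand '[255,255,255,255,255,255,255]'

```text
clock: 17.05
position: [0.493, -0.0322, 0.0443]
eef_rot: [0.0, 0.998, 0.061, -0.001]
wrist_force: [0.0, -0.6, -1.2]
grip_width: 0.007
finger_force: 0.0
```

Run:
```python
from h import *
favg()
```

```text
favg [0.03 0.21 0.24] sd [0.41 0.2  0.41]
17.45 pos [ 0.4942 -0.0319  0.0445] yawY -82.99 z [ 0.  0. -1.] F [0.49 0.2  0.11] w 0.4 ff 0.0 j6 1.43
```

>>> send_rows --dr '[[0,0,0],[0,0,0],[0,0,0],[0,0,0],[0,0,0],[0,0,0],[0,0,0]]' --offset '[[0,0,-0.01],[0,-0.03,-0.01],[0,-0.054,-0.01],[0,-0.054,-0.005],[0,-0.054,0],[0,-0.054,0],[0,-0.054,0]]' --hand '[255,255,255,255,255,255,255]'

```text
clock: 18.15
position: [0.4875, 0.021, 0.0442]
eef_rot: [0.0, 0.998, 0.061, -0.0]
wrist_force: [-0.1, -0.2, -0.2]
grip_width: 0.009
finger_force: 0.0
```

Run:
```python
from h import *
favg();print(go([.44,.16,.25]))
```

```text
favg [-0.03 -0.08  0.23] sd [0.35 0.61 0.28]
18.55 pos [0.4877 0.0216 0.0444] yawY -83.01 z [ 0.  0. -1.] F [-0.25 -0.09  0.11] w 0.6 ff 0.0 j6 1.31
([-0.0304, -0.1431, -0.2056], None)
```

finger_force is clean: 0.0 at every corner 2 mm above the flat contact height, and no corner is raised, so plate 1 is flat. Now I clear the view to measure it and the case.

>>> send_rows --dr '[[0,0,0],[0,0,0],[0,0,0],[0,0,0],[0,0,0],[0,0,0],[0,0,0],[0,0,0],[0,0,0]]' --offset '[[0,0,-0.03],[0,0,-0.08],[-0.01,-0.04,-0.12],[-0.02,-0.09,-0.16],[-0.03,-0.14,-0.2],[-0.03,-0.17,-0.2],[-0.03,-0.17,-0.2],[-0.03,-0.17,-0.2],[-0.03,-0.17,-0.2]]' --hand '[255,255,255,0,0,0,0,0,0]'

```text
clock: 19.45
position: [0.4365, 0.1862, 0.2436]
eef_rot: [0.0, 0.998, 0.061, -0.001]
wrist_force: [-0.2, 0.1, -0.4]
grip_width: 0.463
finger_force: 0.0
```

Run:
```python
from h import *
st();im,o=brights(zt=.031,box=(385,230,432,285));print(o)
im2,o2=brights(box=(255,200,370,292));print([q for q in o2 if 80<q[2]<90])
cv2.imwrite("pics/raw2.png",im[:,:,::-1])
cv2.imwrite("pics/case2.png",cv2.resize(im[205:275,440:500],None,fx=8,fy=8,interpolation=2)[:,:,::-1])
x,y,_,_,t=o[0];print(go([x,y,.08],t+90))
```

```text
19.45 pos [0.4365 0.1862 0.2436] yawY -82.99 z [-0.002 -0.001 -1.   ] F [-0.23  0.15 -0.38] w 40.3 ff 0.0 j6 0.95
[(0.4559, -0.0078, 84.2, 66.1, 7.0), (0.4585, -0.0045, 162.0, 137.5, 0.7)]
[(0.4203, 0.4084, 84.0, 65.2, -6.9), (0.5523, 0.2852, 83.5, 65.3, -6.9)]
([-0.004, 0.194, 0.1636], [0.08, 0.12, -0.08])
```

View pics/case2.png

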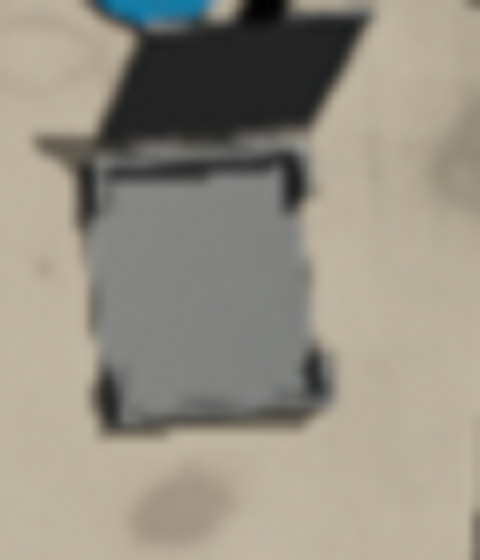

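```bash
cat > fit.py <<'E'
from h import *
from scipy.optimize import minimize
from scipy.ndimage import map_coordinates
im=cv2.imread("pics/raw2.png");g=cv2.GaussianBlur(cv2.cvtColor(im,6).astype(np.float32),(0,0),.7)
gx,gy=cv2.Sobel(g,5,1,0)/8,cv2.Sobel(g,5,0,1)/8
a,b,h,f,c=49.5,40.5,26,4,28.5
E=[]
for (A,B,w) in((a,b,h),(a-5,b-5,h)):
    E+=[((-A,-B,w),(-A,B,w)),((A,-B,w),(A,B,w))]
    for s in(1,-1):E+=[((-A,s*B,w),(-c,s*B,w)),((c,s*B,w),(A,s*B,w))]
E+=[((-a,-b,0),(-a,b,0)),((-a,b,0),(a,b,0)),((a-5,-b+5,f),(a-5,b-5,f)),((c,-b+5,f),(a-5,-b+5,f)),((-a+5,-b+5,f),(-c,-b+5,f)),((-c,-b,f),(c,-b,f))]
P0=np.array([[np.array(p)+(np.array(q)-p)*t for t in np.linspace(0,1,25)] for p,q in E])/1000
L=np.array([np.linalg.norm(np.subtract(p,q)) for p,q in E])
def uv(v):
    t=np.radians(v[2]);Rz=np.array([[np.cos(t),-np.sin(t),0],[np.sin(t),np.cos(t),0],[0,0,1]])
    W=P0@Rz.T+[v[0]/1000,v[1]/1000,0]
    i=r.camera_info("top");K=np.array(i["intrinsics"]);X=np.array(i["extrinsics"])
    q=(W-X[:3,3])@X[:3,:3]@K.T;return q[...,:2]/q[...,2:]
def score(v):
    p=uv(v);d=p[:,-1]-p[:,0];n=np.stack([-d[:,1],d[:,0]],1)/np.linalg.norm(d,axis=1)[:,None]
    s=lambda G:map_coordinates(G,[p[...,1].ravel(),p[...,0].ravel()],order=1).reshape(p.shape[:2])
    return -(np.abs(s(gx)*n[:,:1]+s(gy)*n[:,1:]).mean(1)*L).sum()
res=[minimize(score,[512+dx,-174+dy,t],method="Nelder-Mead",options={"initial_simplex":np.array([512+dx,-174+dy,t])+np.array([[0,0,0],[2,0,0],[0,2,0],[0,0,2]])}) for dx in(-5,0,5) for dy in(-6,-3,0,3) for t in(4,7)]
res.sort(key=lambda q:q.fun)
for q in res[:6]:print(q.x.round(2),round(q.fun))
o=cv2.resize(im[205:275,440:500],None,fx=8,fy=8,interpolation=2)
for e in uv(res[0].x):cv2.polylines(o,[np.round((e-[440,205]+.5)*8).astype(int)],False,(0,0,255),1)
cv2.imwrite("pics/fit.png",o)
E
python3 fit.py
```

```text
Traceback (most recent call last):
  File "fit.py", line 23, in <module>
    res=[minimize(score,[512+dx,-174+dy,t],method="Nelder-Mead",options={"initial_simplex":np.array([512+dx,-174+dy,t])+np.array([[0,0,0],[2,0,0],[0,2,0],[0,0,2]])}) for dx in(-5,0,5) for dy in(-6,-3,0,3) for t in(4,7)]
         ~~~~~~~~^^^^^^^^^^^^^^^^^^^^^^^^^^^^^^^^^^^^^^^^^^^^^^^^^^^^^^^^^^^^^^^^^^^^^^^^^^^^^^^^^^^^^^^^^^^^^^^^^^^^^^^^^^^^^^^^^^^^^^^^^^^^^^^^^^^^^^^^^^^^^^^^^^^^
  File "fit.py", line 20, in score
    p=uv(v);d=p[:,-1]-p[:,0];n=np.stack([-d[:,1],d[:,0]],1)/np.linalg.norm(d,axis=1)[:,None]
  File "fit.py", line 17, in uv
    i=r.camera_info("top");K=np.array(i["intrinsics"]);X=np.array(i["extrinsics"])
ValueError: time passes only in moves, steps and waits
```

Too many camera_info calls, so I cache it.

```bash
python3 - <<'E'
s=open("h.py").read()
s=s.replace("def ray(","import functools\n@functools.lru_cache(None)\ndef CI(c):return r.camera_info(c)\ndef ray(",1).replace("i=r.camera_info(c)","i=CI(c)")
open("h.py","w").write(s)
f=open("fit.py").read().replace('r.camera_info("top")','CI("top")');open("fit.py","w").write(f)
E
python3 fit.py
```

```text
[ 508.6  -175.58    5.98] -14780
[ 508.6  -175.58    5.98] -14780
[ 508.6  -175.58    5.98] -14780
[ 508.6  -175.58    5.98] -14780
[ 508.6  -175.58    5.98] -14780
[ 508.6  -175.58    5.98] -14780
```

View pics/fit.png

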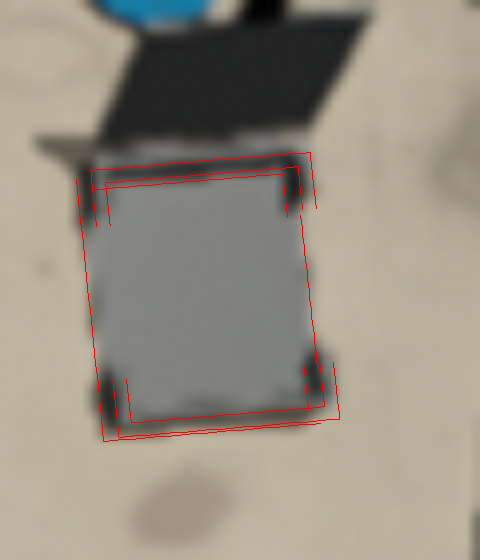

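```bash
cat > fit2.py <<'E'
from h import *
from scipy.optimize import minimize
from scipy.ndimage import map_coordinates
import sys
im=cv2.imread(sys.argv[1]);g=cv2.cvtColor(im,6).astype(np.float32)
a,b,h,f,c=49.5,40.5,26,4,28.5
def quad(p,q,z0,z1):return [[*(np.array(p)+(np.array(q)-p)*t),z0+(z1-z0)*s] for t in np.linspace(.03,.97,15) for s in np.linspace(.05,.95,8)]
dark=[]
for s in(1,-1):
    p=sorted([s*c,s*a]);dark+=quad((p[0],b),(p[1],b),0,h)
    p=sorted([s*c,s*(a-5)]);dark+=quad((p[0],-b+5),(p[1],-b+5),f,h)
for _ in range(2):dark+=quad((a-5,-b+5),(a-5,b-5),f,h)
def flat(x0,x1,y0,y1,z):return [[x,y,z] for x in np.linspace(x0,x1,12) for y in np.linspace(y0,y1,12)]
light=flat(-41,43.5,-34,30,4)+flat(-28,28,-40,38,4)+flat(a-4.5,a-.5,-40,40,26)+flat(c+1,a-.5,-40,-36,26)+flat(-a+1,-c-1,-40,-36,26)
D,Lt=np.array(dark)/1000,np.array(light)/1000
i=CI("top");K=np.array(i["intrinsics"]);X=np.array(i["extrinsics"])
def val(Pm,v):
    t=np.radians(v[2]);Rz=np.array([[np.cos(t),-np.sin(t),0],[np.sin(t),np.cos(t),0],[0,0,1]])
    q=(Pm@Rz.T+[v[0]/1000,v[1]/1000,0]-X[:3,3])@X[:3,:3]@K.T;p=q[:,:2]/q[:,2:]
    return map_coordinates(g,[p[:,1],p[:,0]],order=1)
sc=lambda v:val(D,v).mean()-np.minimum(val(Lt,v),130).mean()
res=[minimize(sc,[x,y,t],method="Nelder-Mead",options={"initial_simplex":np.array([x,y,t])+np.array([[0,0,0],[2,0,0],[0,2,0],[0,0,2]])}) for x in(507,511,515) for y in(-180,-176,-172) for t in(3,6,9)]
res.sort(key=lambda q:q.fun)
for q in res[:4]:print(q.x.round(2),round(q.fun,2))
E
python3 fit2.py pics/raw2.png
```

```text
[ 512.87 -176.8     5.63] -53.57
[ 512.87 -176.8     5.63] -53.57
[ 512.87 -176.8     5.63] -53.57
[ 512.87 -176.8     5.63] -53.57
```

Run:
```python
from h import *
st();print(go([.4555,-.009,.07],97),go([.4555,-.009,.0375],97))
```

```text
19.55 pos [0.4368 0.1855 0.2433] yawY -83.08 z [-0.002 -0.002 -1.   ] F [ 0.92 -0.99  0.69] w 48.8 ff 0.0 j6 0.95
([-0.0045, 0.1951, 0.1736], [0.08, 0.12, -0.08]) ([-0.0044, 0.1951, 0.2061], [0.08, 0.12, -0.08])
```

>>> send_rows --dr '[[0,0,0],[0,0,0],[0,0,0],[0,0,0],[0,0,0],[0,0,0],[0,0,0],[0,0,0],[0,0,0],[0,0,0]]' --offset '[[0,0.04,0.02],[0,0.08,0.05],[-0.002,0.12,0.08],[-0.004,0.16,0.1],[-0.0045,0.195,0.12],[-0.0045,0.195,0.14],[-0.0045,0.195,0.16],[-0.0045,0.195,0.17],[-0.0045,0.195,0.17],[-0.0045,0.195,0.17]]' --hand '[0,0,0,0,0,0,0,0,0,0]'

```text
clock: 20.55
position: [0.4567, -0.0075, 0.0746]
eef_rot: [0.0, 0.998, 0.061, 0.0]
wrist_force: [-0.8, 0.3, -0.3]
grip_width: 1.002
finger_force: 0.0
```

Run:
```python
from h import *
st();print(go([.4555,-.009,.0375],97))
```

```text
20.55 pos [ 0.4567 -0.0075  0.0746] yawY -83.0 z [ 0. -0. -1.] F [-0.85  0.27 -0.29] w 87.2 ff 0.0 j6 1.35
([-0.0014, 0.0014, 0.0371], [0.01, -0.01, 0.0])
```

>>> send_rows --dr '[[0,0,0],[0,0,0],[0,0,0],[0,0,0],[0,0,0],[0,0,0],[0,0,0],[0,0,0],[0,0,0],[0,0,0],[0,0,0],[0,0,0]]' --offset '[[-0.0014,0.0014,0.02],[-0.0014,0.0014,0.033],[-0.0014,0.0014,0.037],[-0.0014,0.0014,0.037],[-0.0014,0.0014,0.037],[-0.0014,0.0014,0.037],[-0.0014,0.0014,0.037],[-0.0014,0.0014,0.037],[-0.0014,0.0014,0.02],[-0.0014,0.0014,-0.02],[-0.0014,0.0014,-0.055],[-0.0014,0.0014,-0.055]]' --hand '[0,0,0,255,255,255,255,255,255,255,255,255]'

```text
clock: 21.75
position: [0.4584, -0.0081, 0.1339]
eef_rot: [-0.001, 0.998, 0.062, 0.005]
wrist_force: [0.6, -0.5, -1.0]
grip_width: 0.752
finger_force: 15.0
```

Run:
```python
from h import *
st();print(go([.512,-.1772,.13],95.7),go([.512,-.1772,.055],95.7))
```

```text
21.75 pos [ 0.4584 -0.0081  0.1339] yawY -82.94 z [ 0.011  0.003 -1.   ] F [ 0.62 -0.47 -1.  ] w 65.4 ff 15.0 j6 1.35
([0.0324, 0.1744, 0.004], [-0.08, -0.62, 1.36]) ([0.0315, 0.1745, 0.079], [-0.08, -0.62, 1.36])
```

>>> send_rows --dr '[[0,0,0],[0,0,0],[0,0,1.3],[0,0,1.3],[0,0,1.3],[0,0,1.3],[0,0,1.3],[0,0,1.3],[0,0,1.3]]' --offset '[[0.008,0.04,0],[0.016,0.08,0],[0.025,0.12,0],[0.033,0.16,0],[0.0356,0.1736,0],[0.0356,0.1736,0.03],[0.0356,0.1736,0.06],[0.0356,0.1736,0.07],[0.0356,0.1736,0.07]]' --hand '[255,255,255,255,255,255,255,255,255]'

```text
clock: 22.65
position: [0.5101, -0.1764, 0.0575]
eef_rot: [-0.0, 0.999, 0.05, -0.002]
wrist_force: [1.0, 0.7, -0.6]
grip_width: 0.749
finger_force: 15.0
```

Run:
```python
from h import *
r.read_camera("side");im=r.read_camera("side");st();print(go([.512,-.1772,.044],95.7))
cv2.imwrite("pics/case3.png",cv2.resize(im[250:360,320:450],None,fx=5,fy=5,interpolation=2)[:,:,::-1])
```

```text
22.75 pos [ 0.5124 -0.1766  0.0601] yawY -84.24 z [ 0.001 -0.    -1.   ] F [-0.51 -0.17 -0.4 ] w 65.6 ff 15.0 j6 1.7
([-0.0005, 0.0006, 0.0161], [0.03, -0.06, 0.06])
```

View pics/case3.png

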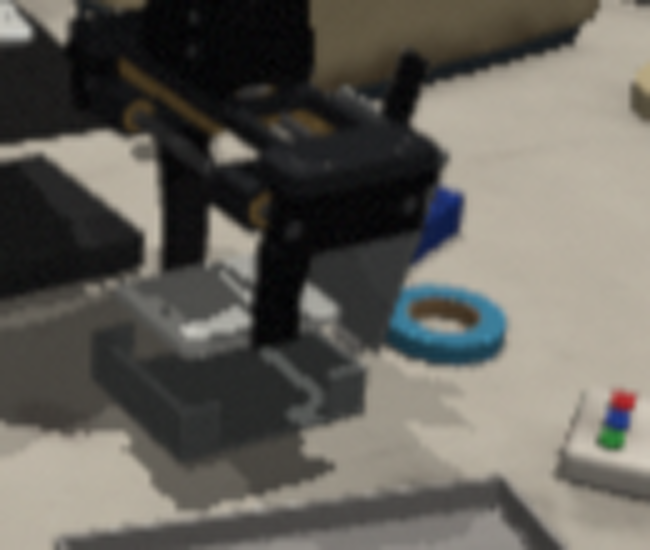

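Plate held level over the case. I check the case model against the side-view corners: front-right post top near crop (185,412), front-left post top near (93,332).

Run:
```python
from h import *
t=np.radians(5.7);Rz=np.array([[np.cos(t),-np.sin(t)],[np.sin(t),np.cos(t)]])
for n,(x,y,z) in {"FL":(-49.5,40.5,26),"FR":(-49.5,-40.5,26),"BR":(49.5,-40.5,26),"FRbase":(-49.5,-40.5,0),"FR post end":(-28.5,-40.5,26),"BR post start":(28.5,-40.5,26)}.items():
    w=Rz@[x/1000,y/1000]+[.512,-.1772];print(n,((proj("side",[*w,z/1000])-[320,250]+.5)*5).round(0))
p,T,s=tool()
for n,(x,y) in {"plFL":(-42,33),"plFR":(-42,-33),"plBR":(42,-33)}.items():
    w=T.apply([x/1000,-y/1000,0.0])[:2]+p[:2];print(n,((proj("side",[*w,p[2]-.006])-[320,250]+.5)*5).round(0))
im=cv2.imread("pics/case3.png")
```

```text
FL [ 93. 333.]
FR [184. 417.]
BR [371. 369.]
FRbase [181. 468.]
FR post end [225. 406.]
BR post start [332. 379.]
plFL [117. 282.]
plFR [193. 348.]
plBR [352. 309.]
```

>>> send_rows --dr '[[0,0,0],[0,0,0],[0,0,0],[0,0,0],[0,0,0],[0,0,0]]' --offset '[[0,0,0.015],[0,0,0.02],[0,0,0.023],[0,0,0.026],[0,0,0.028],[0,0,0.028]]' --hand '[255,255,255,255,255,255]'

```text
clock: 23.35
position: [0.5118, -0.1768, 0.0315]
eef_rot: [0.0, 0.999, 0.05, 0.0]
wrist_force: [-0.0, 0.2, -2.0]
grip_width: 0.75
finger_force: 15.0
```

Run:
```python
from h import *
r.read_camera("side");st();print(go([.512,-.1768,.017],95.7))
```

```text
23.4 pos [ 0.5118 -0.1768  0.0315] yawY -84.3 z [ 0. -0. -1.] F [-0.09  0.32 -1.32] w 65.5 ff 15.0 j6 1.7
([0.0002, -0.0, 0.0145], [0.01, -0.02, 0.0])
```

It entered with no contact force. Lower to the floor and release.

>>> send_rows --dr '[[0,0,0],[0,0,0],[0,0,0],[0,0,0],[0,0,0],[0,0,0],[0,0,0],[0,0,0],[0,0,0],[0,0,0],[0,0,0],[0,0,0]]' --offset '[[0,0,0.006],[0,0,0.011],[0,0,0.014],[0,0,0.014],[0,0,0.014],[0,0,0.014],[0,0,0.014],[0,0,0.0],[0,0,-0.04],[0,0,-0.08],[0,0,-0.1],[0,0,-0.1]]' --hand '[255,255,255,255,25,25,25,25,25,25,25,25]'

```text
clock: 24.6
position: [0.514, -0.1771, 0.1352]
eef_rot: [0.001, 0.999, 0.05, 0.004]
wrist_force: [0.8, 0.1, 0.1]
grip_width: 0.906
finger_force: 0.0
```

Run:
```python
from h import *
im=r.read_camera("side");st()
cv2.imwrite("pics/case4.png",cv2.resize(im[285:345,325:410],None,fx=5,fy=5,interpolation=2)[:,:,::-1])
print(go([.4203,.4083,.13],90-6.9))
```

```text
24.65 pos [ 0.5125 -0.1768  0.1329] yawY -84.31 z [ 0.004  0.    -1.   ] F [-0.48 -0.03 -0.38] w 78.5 ff 0.0 j6 1.7
([-0.0337, -0.5914, 0.0026], [-0.0, -0.23, 12.59])
```

View pics/case4.png

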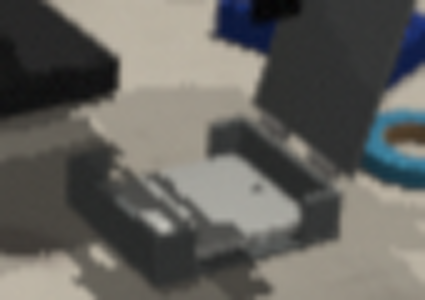

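Crop: the plate lies flat in the case between the walls. Next is the left plate; first a check that nothing has been knocked.

Run:
```python
from h import *
im,o=brights(box=(255,200,370,292));print([q for q in o if 80<q[2]<90])
```

```text
[(0.4203, 0.4083, 84.4, 65.9, -6.9), (0.5523, 0.2851, 84.1, 66.1, -6.8)]
```

>>> send_rows --dr '[[0,0,0],[0,0,0],[0,0,6],[0,0,12.6],[0,0,12.6],[0,0,12.6],[0,0,12.6],[0,0,12.6],[0,0,12.6],[0,0,12.6],[0,0,12.6],[0,0,12.6]]' --offset '[[-0.003,-0.05,0],[-0.006,-0.1,0],[-0.009,-0.15,0],[-0.012,-0.2,0],[-0.015,-0.25,0],[-0.018,-0.3,0],[-0.021,-0.35,0],[-0.024,-0.4,0],[-0.027,-0.45,0],[-0.03,-0.5,0],[-0.0337,-0.55,0],[-0.0337,-0.591,0]]' --hand '[0,0,0,0,0,0,0,0,0,0,0,0]'

```text
clock: 25.9
position: [0.4179, 0.4095, 0.1293]
eef_rot: [0.002, 0.998, -0.06, -0.001]
wrist_force: [1.2, 0.9, 0.1]
grip_width: 1.001
finger_force: 0.0
```

Run:
```python
from h import *
st();print(go([.4203,.4083,.07],90-6.9))
```

```text
25.9 pos [0.4179 0.4095 0.1293] yawY -96.83 z [-0.002 -0.003 -1.   ] F [1.2  0.89 0.14] w 87.1 ff 0.0 j6 0.4
([0.0027, 0.0007, 0.0593], [0.18, 0.1, 0.07])
```

>>> send_rows --dr '[[0,0,0],[0,0,0],[0,0,0],[0,0,0]]' --offset '[[0,0,0.03],[0,0,0.06],[0,0,0.07],[0,0,0.07]]' --hand '[0,0,0,0]'

```text
clock: 26.3
position: [0.4185, 0.4062, 0.0585]
eef_rot: [0.003, 0.998, -0.06, -0.001]
wrist_force: [0.7, -1.3, 0.6]
grip_width: 1.003
finger_force: 0.0
```

Run:
```python
from h import *
r.read_camera("side");st();print(go([.4203,.4083,.0165],90-6.9))
```

```text
26.35 pos [0.4194 0.4073 0.0605] yawY -96.89 z [-0.001 -0.002 -1.   ] F [ 0.41  0.06 -0.31] w 87.0 ff 0.0 j6 0.4
([0.0008, -0.0012, 0.0439], [0.14, 0.04, 0.0])
```

>>> send_rows --dr '[[0,0,0],[0,0,0],[0,0,0],[0,0,0],[0,0,0],[0,0,0],[0,0,0],[0,0,0],[0,0,0],[0,0,0],[0,0,0]]' --offset '[[0.001,-0.001,0.025],[0.001,-0.001,0.04],[0.001,-0.001,0.0445],[0.001,-0.001,0.0445],[0.001,-0.001,0.0445],[0.001,-0.001,0.0445],[0.001,-0.001,0.0445],[0.001,-0.001,0.0445],[0.001,-0.001,0.02],[0.001,-0.001,-0.03],[0.001,-0.001,-0.05]]' --hand '[0,0,0,255,255,255,255,255,255,255,255]'

```text
clock: 27.45
position: [0.4219, 0.4106, 0.1155]
eef_rot: [-0.003, 0.998, -0.06, 0.002]
wrist_force: [0.6, 1.1, -0.3]
grip_width: 0.755
finger_force: 15.0
```

Run:
```python
from h import *
r.read_camera("side");st();print(go([.4553,-.0096,.11],97))
```

```text
27.5 pos [0.4227 0.4116 0.1179] yawY -96.82 z [ 0.007  0.009 -1.   ] F [0.19 0.79 0.72] w 65.7 ff 15.0 j6 0.4
([0.0824, 0.4144, 0.0044], [-0.51, -0.4, -13.82])
```

>>> send_rows --dr '[[0,0,0],[0,0,0],[0,0,-6],[0,0,-13.9],[0,0,-13.9],[0,0,-13.9],[0,0,-13.9],[0,0,-13.9],[0,0,-13.9],[0,0,-13.9],[0,0,-13.9],[0,0,-13.9]]' --offset '[[0.01,0.05,0],[0.02,0.1,0],[0.03,0.15,0],[0.04,0.2,0],[0.05,0.25,0],[0.06,0.3,0],[0.07,0.35,0],[0.0852,0.395,0],[0.0852,0.4104,0.02],[0.0852,0.4104,0.04],[0.0852,0.4104,0.05],[0.0852,0.4104,0.05]]' --hand '[255,255,255,255,255,255,255,255,255,255,255,255]'

```text
clock: 28.7
position: [0.4548, -0.0091, 0.0601]
eef_rot: [0.0, 0.998, 0.061, -0.002]
wrist_force: [-0.3, 0.7, -1.1]
grip_width: 0.757
finger_force: 15.0
```

Run:
```python
from h import *
r.read_camera("side");st();print(go([.4553,-.0096,.0375],97))
```

```text
28.75 pos [ 0.4557 -0.0086  0.061 ] yawY -82.95 z [-0.001 -0.001 -1.   ] F [ 0.47 -0.52 -0.47] w 65.7 ff 15.0 j6 1.35
([-0.0005, 0.0009, 0.0235], [0.02, 0.07, 0.05])
```

>>> send_rows --dr '[[0,0,0],[0,0,0],[0,0,0],[0,0,0],[0,0,0],[0,0,0],[0,0,0],[0,0,0],[0,0,0],[0,0,0],[0,0,0],[0,0,0]]' --offset '[[0,0,0.014],[0,0,0.02],[0,0,0.023],[0,0,0.023],[0,0,0.023],[0,0,0.023],[0,0,0.023],[0,0,0.005],[0,0,-0.02],[0.036,-0.027,-0.02],[0.036,-0.027,-0.02],[0.036,-0.027,-0.02]]' --hand '[255,255,255,255,25,25,25,25,255,255,255,255]'

```text
clock: 29.95
position: [0.4885, 0.0227, 0.0813]
eef_rot: [-0.0, 0.998, 0.061, -0.0]
wrist_force: [-0.2, -1.2, -0.4]
grip_width: 0.62
finger_force: 0.0
```

>>> send_rows --dr '[[0,0,0],[0,0,0],[0,0,0],[0,0,0],[0,0,0],[0,0,0]]' --offset '[[0,0,0],[0,0,0],[0,0,0.01],[0,0,0.02],[0,0,0.027],[0,0,0.027]]' --hand '[255,255,255,255,255,255]'

```text
clock: 30.55
position: [0.4871, 0.0218, 0.0527]
eef_rot: [0.0, 0.998, 0.061, -0.002]
wrist_force: [-0.7, -0.8, -0.0]
grip_width: 0.08
finger_force: 0.0
```

Run:
```python
from h import *
r.read_camera("side");st()
```

```text
30.6 pos [0.4877 0.022  0.0534] yawY -83.0 z [-0.002 -0.001 -1.   ] F [ 0.65 -0.18  0.31] w 4.4 ff 0.0 j6 1.31
```

>>> send_rows --dr '[[0,0,0],[0,0,0],[0,0,0],[0,0,0]]' --offset '[[0,0,0.004],[0,0,0.008],[0,0,0.0092],[0,0,0.0092]]' --hand '[255,255,255,255]'

```text
clock: 31.0
position: [0.4882, 0.0223, 0.045]
eef_rot: [0.0, 0.998, 0.061, -0.0]
wrist_force: [0.3, 0.6, 0.5]
grip_width: 0.006
finger_force: 0.0
```

>>> send_rows --dr '[[0,0,0],[0,0,0],[0,0,0],[0,0,0]]' --offset '[[0,0,0.002],[0,0,0.003],[0,0,0.003],[0,0,0.003]]' --hand '[255,255,255,255]'

```text
clock: 31.4
position: [0.4886, 0.0224, 0.0426]
eef_rot: [-0.0, 0.998, 0.061, 0.0]
wrist_force: [-1.1, -0.4, 3.9]
grip_width: 0.005
finger_force: 2.1
```

>>> send_rows --dr '[[0,0,0],[0,0,0],[0,0,0],[0,0,0],[0,0,0],[0,0,0],[0,0,0]]' --offset '[[0,0,-0.012],[0,0.03,-0.012],[0,0.054,-0.012],[0,0.054,-0.008],[0,0.054,-0.0045],[0,0.054,-0.003],[0,0.054,-0.003]]' --hand '[255,255,255,255,255,255,255]'

```text
clock: 32.1
position: [0.4945, -0.0307, 0.0447]
eef_rot: [0.0, 0.998, 0.062, -0.001]
wrist_force: [0.0, -0.2, 1.1]
grip_width: 0.007
finger_force: 0.0
```

Run:
```python
from h import *
r.read_camera("side");st()
```

```text
32.15 pos [ 0.4947 -0.0307  0.0449] yawY -82.94 z [-0.001 -0.    -1.   ] F [ 0.63 -0.35 -0.09] w 0.4 ff 0.0 j6 1.43
```

```bash
cat >> h.py <<'E'
def shot2(tag):
    np.savez(f"pics/{tag}.npz",a=r.read_camera("top")[225:290,375:440],b=r.read_camera("side")[265:330,270:360]);st()
E
python3 - <<'E'
from h import *
shot2("p2_1")
E
```

```text
32.25 pos [ 0.495  -0.0308  0.0452] yawY -82.94 z [ 0. -0. -1.] F [-0.17  0.42  0.56] w 0.6 ff 0.0 j6 1.43
```

>>> send_rows --dr '[[0,0,0],[0,0,0],[0,0,0],[0,0,0]]' --offset '[[0,0,0.002],[0,0,0.003],[0,0,0.003],[0,0,0.003]]' --hand '[255,255,255,255]'

```text
clock: 32.65
position: [0.495, -0.0311, 0.0424]
eef_rot: [-0.0, 0.998, 0.061, 0.0]
wrist_force: [-2.1, 1.6, 3.3]
grip_width: 0.009
finger_force: 1.7
```

Run:
```python
from h import *
shot2("p2_2")
```

```text
32.75 pos [ 0.495  -0.031   0.0424] yawY -82.99 z [ 0.  0. -1.] F [-1.04  2.13  3.8 ] w 0.7 ff 2.1 j6 1.43
```

>>> send_rows --dr '[[0,0,0],[0,0,0],[0,0,0],[0,0,0]]' --offset '[[0,0,-0.005],[0,0,-0.013],[0,0,-0.013],[0,0,-0.013]]' --hand '[255,255,255,255]'

```text
clock: 33.15
position: [0.4951, -0.0313, 0.0555]
eef_rot: [-0.0, 0.998, 0.061, 0.0]
wrist_force: [0.3, -0.0, -0.1]
grip_width: 0.003
finger_force: 0.0
```

Run:
```python
from h import *
shot2("p2_ref")
R=[np.load(f"pics/p2_{k}.npz") for k in("ref",1,2)]
m=np.vstack([np.hstack([cv2.resize(q[w],(266,266) if w=="a" else (266,192),interpolation=2) for q in R]) for w in "ab"])
cv2.imwrite("pics/m_p2.png",m[:,:,::-1])
```

```text
33.25 pos [ 0.4947 -0.0314  0.0551] yawY -83.01 z [-0. -0. -1.] F [-0.73 -0.13  0.08] w 0.7 ff 0.0 j6 1.43
```

View pics/m_p2.png

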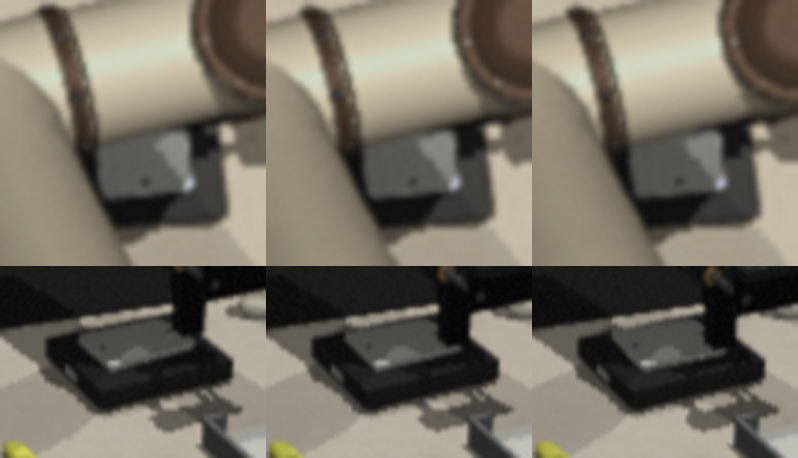

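>>> send_rows --dr '[[0,0,0],[0,0,0],[0,0,0],[0,0,0]]' --offset '[[0,0,0.005],[0,0,0.009],[0,0,0.0115],[0,0,0.0115]]' --hand '[255,255,255,255]'

```text
clock: 33.65
position: [0.4944, -0.0314, 0.0429]
eef_rot: [0.0, 0.998, 0.061, -0.001]
wrist_force: [-0.9, 0.1, 0.6]
grip_width: 0.005
finger_force: 0.0
```

Run:
```python
from h import *
favg(8)
```

```text
favg [ 0.05 -0.06  0.12] sd [0.48 0.56 0.52]
34.05 pos [ 0.495  -0.0313  0.0438] yawY -82.99 z [ 0.  0. -1.] F [-0.03 -0.47  0.78] w 0.9 ff 0.0 j6 1.43
```

>>> send_rows --dr '[[0,0,0],[0,0,0],[0,0,0],[0,0,0],[0,0,0],[0,0,0],[0,0,0],[0,0,0]]' --offset '[[0,0,-0.012],[-0.04,0,-0.012],[-0.072,0,-0.012],[-0.072,0,-0.006],[-0.072,0,-0.002],[-0.072,0,0],[-0.072,0,0.002],[-0.072,0,0.002]]' --hand '[255,255,255,255,255,255,255,255]'

```text
clock: 34.85
position: [0.4249, -0.0399, 0.0425]
eef_rot: [0.0, 0.998, 0.062, 0.0]
wrist_force: [-2.1, 0.7, 10.1]
grip_width: 0.002
finger_force: 5.1
```

>>> send_rows --dr '[[0,0,0],[0,0,0],[0,0,0],[0,0,0],[0,0,0],[0,0,0],[0,0,0],[0,0,0]]' --offset '[[0,0,-0.012],[0,-0.03,-0.012],[0,-0.054,-0.012],[0,-0.054,-0.006],[0,-0.054,-0.002],[0,-0.054,-0.001],[0,-0.054,0],[0,-0.054,0]]' --hand '[255,255,255,255,255,255,255,255]'

```text
clock: 35.65
position: [0.417, 0.0135, 0.0423]
eef_rot: [-0.0, 0.998, 0.061, -0.0]
wrist_force: [-5.5, 5.3, 12.5]
grip_width: 0.004
finger_force: 6.3
```

>>> send_rows --dr '[[0,0,0],[0,0,0],[0,0,0],[0,0,0],[0,0,0],[0,0,0],[0,0,0],[0,0,0]]' --offset '[[0,0,-0.03],[0,-0.03,-0.07],[0,-0.07,-0.12],[0.01,-0.12,-0.16],[0.02,-0.17,-0.2],[0.03,-0.2,-0.2],[0.03,-0.2,-0.2],[0.03,-0.2,-0.2]]' --hand '[255,255,255,0,0,0,0,0]'

```text
clock: 36.45
position: [0.4235, 0.2178, 0.2424]
eef_rot: [-0.001, 0.998, 0.062, 0.001]
wrist_force: [0.8, -0.1, -0.1]
grip_width: 0.373
finger_force: 0.0
```

Run:
```python
from h import *
st();im,o=brights(zt=.031,box=(385,230,432,285));print([q for q in o if q[2]<100])
cv2.imwrite("pics/p2clean.png",im[:,:,::-1])
x,y,_,_,t=o[0];a=np.radians(7);X=np.array([np.cos(a),np.sin(a)]);Y=np.array([-X[1],X[0]])
for nm in("p2clean","raw2"):
    g=cv2.imread(f"pics/{nm}.png").astype(np.float32)
    for u in(32,16,0,-16,-32):
        print([round(float(cv2.getRectSubPix(g,(1,1),tuple(map(float,proj("top",[*(np.array([.4555,-.008])+u/1000*X+v/1000*Y),.031]))))[0,0].mean()),1) for v in(26,13,0,-13,-26)])
side=r.read_camera("side");cv2.imwrite("pics/p2side.png",cv2.resize(side[265:330,270:360],None,fx=8,fy=8,interpolation=2)[:,:,::-1])
```

```text
36.45 pos [0.4235 0.2178 0.2424] yawY -82.9 z [ 0.002  0.002 -1.   ] F [ 0.76 -0.14 -0.08] w 32.5 ff 0.0 j6 0.88
[(0.456, -0.0075, 84.5, 66.8, 7.1)]
[212.7, 211.7, 185.9, 211.5, 212.8]
[211.9, 210.6, 211.6, 211.9, 212.4]
[211.9, 211.1, 211.4, 211.5, 211.7]
[212.1, 211.5, 211.2, 211.4, 212.6]
[211.8, 211.9, 177.5, 211.4, 211.3]
[206.0, 209.9, 172.8, 210.6, 211.6]
[205.1, 210.0, 210.4, 210.0, 211.3]
[206.5, 210.4, 210.0, 210.1, 210.7]
[207.3, 210.0, 210.1, 210.2, 211.3]
[210.9, 211.0, 172.1, 210.9, 211.2]
```

View pics/p2side.png

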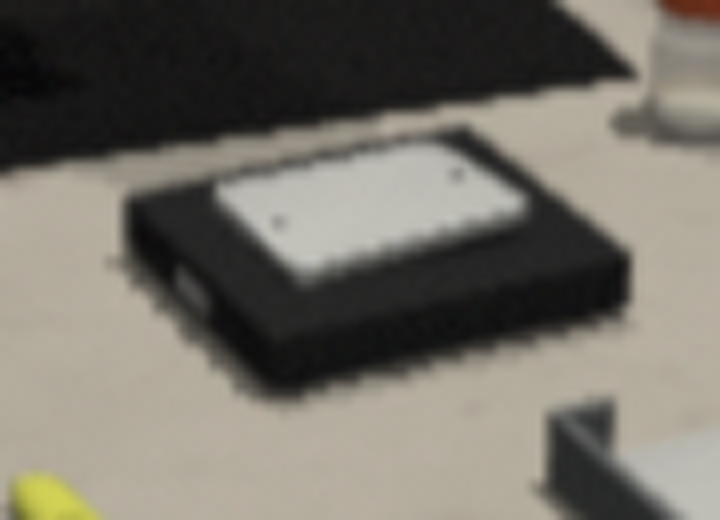

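Run:
```python
from h import *
a=np.radians(7);X=np.array([np.cos(a),np.sin(a)]);Y=np.array([-X[1],X[0]])
full=r.read_camera("side");cv2.imwrite("pics/p2s_full.png",full[:,:,::-1])
pr={}
for n,(x,y) in {"-+":(-42,33),"--":(-42,-33),"+-":(42,-33),"++":(42,33)}.items():
    w=np.array([.4555,-.0085])+x/1000*X+y/1000*Y
    pr[n]=[(proj("side",[*w,z])-[270,265]+.5)*8 for z in(.031,.0365)];print(n,np.round(pr[n]).tolist())
# edge lines from contour of bright plate
g=cv2.resize(full.min(2)[265:330,270:360],None,fx=8,fy=8,interpolation=2)
m=(g>115).astype(np.uint8);m[:, :200]=0;m[:125]=0;m[285:]=0;m[:,545:]=0
k=max(cv2.findContours(m,0,1)[0],key=cv2.contourArea)[:,0].astype(np.float32)
def line(A,B):
    A,B=np.array(A,float),np.array(B,float);d=(B-A)/np.linalg.norm(B-A);n=np.array([-d[1],d[0]])
    s=(k-A)@d/np.linalg.norm(B-A);e=(k-A)@n;q=k[(s>.2)&(s<.8)&(abs(e)<14)]
    vx,vy,x,y=cv2.fitLine(q,cv2.DIST_HUBER,0,.01,.01).ravel();return np.cross([x,y,1],[x+vx,y+vy,1])
o=["-+","--","+-","++"];L=[line(pr[o[i]][0],pr[o[(i+1)%4]][0]) for i in range(4)]
for i in range(4):
    c=np.cross(L[i-1],L[i]);print(o[i],"seen",(c[:2]/c[2]).round(1))
```

```text
-+ [[213.0, 190.0], [213.0, 175.0]]
-- [[305.0, 274.0], [305.0, 258.0]]
+- [[539.0, 222.0], [540.0, 207.0]]
++ [[440.0, 143.0], [440.0, 128.0]]
-+ seen [207.5 186.5]
-- seen [296.8 275.3]
+- seen [537. 207.]
++ seen [433.8 137.9]
```

The corner fit shows the (+x,-y) corner of plate 2 about 5 mm high (15 crop px), while the other three fit the flat model. I'll confirm by comparing pressed and unpressed pictures, and run the same fit on the initial side picture.

```bash
cat > corner.py <<'E'
from h import *
def corner(full,c,yaw,z,thr,S=8):
    a=np.radians(yaw);X=np.array([np.cos(a),np.sin(a)]);Y=np.array([-X[1],X[0]])
    o=["-+","--","+-","++"];P=np.array([proj("side",[*(np.array(c)+x/1000*X+y/1000*Y),z]) for x,y in((-42,33),(-42,-33),(42,-33),(42,33))])
    up=[np.linalg.norm(proj("side",[*c,z])-proj("side",[*c,z+.001])) for _ in(0,)][0]
    u0=np.floor(P.min(0)-6).astype(int);u1=np.ceil(P.max(0)+6).astype(int)
    g=cv2.resize(full.min(2)[u0[1]:u1[1],u0[0]:u1[0]],None,fx=S,fy=S,interpolation=2)
    pr=(P-u0+.5)*S;mask=np.zeros_like(g);cv2.fillPoly(mask,[pr.astype(int)],1);mask=cv2.dilate(mask,np.ones((31,31)))
    k=max(cv2.findContours(((g>thr)&(mask>0)).astype(np.uint8),0,1)[0],key=cv2.contourArea)[:,0].astype(np.float32)
    def line(A,B):
        l=np.linalg.norm(B-A);d=(B-A)/l;n=np.array([-d[1],d[0]]);s=(k-A)@d/l;e=(k-A)@n;q=k[(s>.2)&(s<.8)&(abs(e)<14)]
        vx,vy,x,y=cv2.fitLine(q,cv2.DIST_HUBER,0,.01,.01).ravel();return np.cross([x,y,1],[x+vx,y+vy,1])
    L=[line(pr[i],pr[(i+1)%4]) for i in range(4)];d=[]
    for i in range(4):
        q=np.cross(L[i-1],L[i]);d.append((q[:2]/q[2]-pr[i])/S/up)
    d=np.array(d);print({o[i]:d[i].round(1).tolist() for i in range(4)},"saddle mm up:",round(-(d[0,1]+d[2,1]-d[1,1]-d[3,1]),1))
E
python3 - <<'E'
from corner import *
full=cv2.imread("pics/p2s_full.png")
for t in(100,115,130):corner(full,(.4555,-.0085),7,.031,t)
s0=cv2.imread("pics/side0.png")
for c,y in(((.4169,.2905),-7.5),((.4203,.4083),-6.9),((.5523,.2851),-7)):
    print(c)
    for t in(100,120):corner(s0,c,y,.010,t)
A=[np.load(f"pics/p2_{k}.npz")["b"] for k in("ref",1,2)]
for q in A:print(q.min(2)[14:30,24:30].T.tolist()[::2])
E
```

```text
{'-+': [-3.4, -1.9], '--': [-2.9, 1.2], '+-': [1.2, -5.2], '++': [-2.7, -2.7]} saddle mm up: 5.6
{'-+': [-2.1, -1.3], '--': [-2.9, 0.3], '+-': [-0.8, -5.5], '++': [-2.2, -1.8]} saddle mm up: 5.3
{'-+': [-0.6, -0.9], '--': [-3.2, -0.8], '+-': [-2.8, -5.5], '++': [-1.4, -1.2]} saddle mm up: 4.5
(0.4169, 0.2905)
{'-+': [-3.0, -2.0], '--': [-3.1, 1.1], '+-': [0.8, 1.9], '++': [-3.4, -1.5]} saddle mm up: -0.3
{'-+': [-2.1, -0.6], '--': [-2.7, -0.4], '+-': [-0.9, 0.8], '++': [-3.9, -1.1]} saddle mm up: -1.7
(0.4203, 0.4083)Traceback (most recent call last):
  File "<stdin>", line 7, in <module>
  File "corner.py", line 13, in corner
    L=[line(pr[i],pr[(i+1)%4]) for i in range(4)];d=[]
       ~~~~^^^^^^^^^^^^^^^^^^^
  File "corner.py", line 12, in line
    vx,vy,x,y=cv2.fitLine(q,cv2.DIST_HUBER,0,.01,.01).ravel();return np.cross([x,y,1],[x+vx,y+vy,1])
              ~~~~~~~~~~~^^^^^^^^^^^^^^^^^^^^^^^^^^^^
cv2.error: OpenCV(4.12.0) /io/opencv/modules/imgproc/src/linefit.cpp:50: error: (-215:Assertion failed) count > 0 in function 'fitLine2D_wods'
```

Run:
```python
from corner import *
for f in("pics/p2s_full.png","pics/side0.png"):
    full=cv2.imread(f)
    for t in(100,115,130):
        try:corner(full,(.5523,.2851),-6.9,.010,t)
        except Exception as e:print("x")
s0=cv2.imread("pics/side0.png")
for t in(60,80,140):
    try:corner(s0,(.4203,.4083),-6.9,.010,t)
    except Exception as e:print("x")
A=[np.load(f"pics/p2_{k}.npz")["b"].mean(2).astype(np.float32) for k in("ref",1,2)]
for q in A[1:]:print("shift of (-,+) corner patch",cv2.phaseCorrelate(A[0][16:32,24:46],q[16:32,24:46]))
st();print(go([.4555,-.009,.07],97))
```

```text
{'-+': [-3.6, -2.0], '--': [-2.3, 2.4], '+-': [-0.4, 1.3], '++': [-0.7, -1.6]} saddle mm up: 1.5
{'-+': [-2.1, -1.2], '--': [-2.4, 1.5], '+-': [-0.4, 0.3], '++': [-4.2, -0.9]} saddle mm up: 1.4
{'-+': [-1.1, 0.1], '--': [-1.9, 0.6], '+-': [-2.0, -0.6], '++': [-4.8, -0.6]} saddle mm up: 0.5
{'-+': [-3.5, -1.9], '--': [-2.3, 2.3], '+-': [-0.2, 1.2], '++': [-1.4, -1.6]} saddle mm up: 1.5
{'-+': [-2.1, -1.0], '--': [-2.1, 1.4], '+-': [-0.6, 0.3], '++': [-4.1, -1.0]} saddle mm up: 1.1
{'-+': [-0.9, 0.1], '--': [-1.7, 0.9], '+-': [-2.5, -1.2], '++': [-4.7, -0.4]} saddle mm up: 1.5
x
x
{'-+': [-1.7, -5.6], '--': [-2.6, -0.7], '+-': [-6.4, -6.7], '++': [0.1, 1.2]} saddle mm up: 12.9
shift of (-,+) corner patch ((0.2030813259011861, -0.36921286567539546), 1.0222746742268403)
shift of (-,+) corner patch ((0.24639300029566336, -0.6281266443709423), 0.8798394687473774)
36.6 pos [0.4218 0.2144 0.2405] yawY -83.07 z [-0.002 -0.002 -1.   ] F [-0.78  0.17 -0.35] w 44.3 ff 0.0 j6 0.88
([0.007, 0.2255, 0.1708], [0.08, 0.14, -0.07])
```

Plate 2's (-,+) corner also lifts as (+,-) is pressed (0.37 then 0.63 px), so it rocks and goes to the tray. Plate 3 looks flat but will be tested. Regrasp plate 2.

>>> send_rows --dr '[[0,0,0],[0,0,0],[0,0,0],[0,0,0],[0,0,0],[0,0,0],[0,0,0],[0,0,0],[0,0,0],[0,0,0],[0,0,0]]' --offset '[[0,0.04,0.02],[0.002,0.09,0.05],[0.004,0.13,0.08],[0.006,0.18,0.1],[0.007,0.2255,0.12],[0.007,0.2255,0.14],[0.007,0.2255,0.16],[0.007,0.2255,0.17],[0.007,0.2255,0.17],[0.007,0.2255,0.17],[0.007,0.2255,0.17]]' --hand '[0,0,0,0,0,0,0,0,0,0,0]'

```text
clock: 37.7
position: [0.4573, -0.0069, 0.0726]
eef_rot: [-0.0, 0.998, 0.061, 0.001]
wrist_force: [0.5, 1.1, 0.4]
grip_width: 1.0
finger_force: 0.0
```

Run:
```python
from h import *
st();print(go([.4555,-.009,.0375],97))
c=np.array([(505.8,219.2),(549.2,223.7),(547,290),(499.7,287)]);print([px("top",p,.018)[:2].round(3).tolist() for p in c],np.mean([px("top",p,.018) for p in c],0))
```

```text
37.7 pos [ 0.4573 -0.0069  0.0726] yawY -82.95 z [ 0.002  0.001 -1.   ] F [0.46 1.08 0.4 ] w 87.0 ff 0.0 j6 1.35
([-0.0022, 0.0019, 0.0351], [-0.02, -0.12, 0.05])
[[0.577, -0.294], [0.567, -0.422], [0.371, -0.412], [0.377, -0.274]] [ 0.47291423 -0.35049874  0.018     ]
```

>>> send_rows --dr '[[0,0,0],[0,0,0],[0,0,0],[0,0,0],[0,0,0],[0,0,0],[0,0,0],[0,0,0],[0,0,0],[0,0,0],[0,0,0],[0,0,0]]' --offset '[[-0.002,0.002,0.02],[-0.002,0.002,0.032],[-0.002,0.002,0.035],[-0.002,0.002,0.035],[-0.002,0.002,0.035],[-0.002,0.002,0.035],[-0.002,0.002,0.035],[-0.002,0.002,0.035],[-0.002,0.002,0.015],[-0.002,0.002,-0.02],[-0.002,0.002,-0.055],[-0.002,0.002,-0.055]]' --hand '[0,0,0,255,255,255,255,255,255,255,255,255]'

```text
clock: 38.9
position: [0.4581, -0.0088, 0.131]
eef_rot: [-0.001, 0.998, 0.062, 0.005]
wrist_force: [1.0, 0.4, -0.3]
grip_width: 0.754
finger_force: 15.0
```

Run:
```python
from h import *
r.read_camera("side");st();print(go([.473,-.351,.127],85.5))
```

```text
38.95 pos [ 0.4562 -0.0091  0.1287] yawY -83.0 z [ 0.005  0.002 -1.   ] F [ 0.42 -0.15 -1.42] w 65.5 ff 15.0 j6 1.36
([-0.025, 0.3414, 0.0011], [-0.1, -0.31, 11.5])
```

>>> send_rows --dr '[[0,0,0],[0,0,3],[0,0,7],[0,0,11.5],[0,0,11.5],[0,0,11.5],[0,0,11.5],[0,0,11.5],[0,0,11.5],[0,0,11.5],[0,0,11.5],[0,0,11.5]]' --offset '[[-0.004,0.05,0],[-0.007,0.1,0],[-0.01,0.15,0],[-0.014,0.2,0],[-0.018,0.25,0],[-0.022,0.3,0],[-0.025,0.3414,0],[-0.025,0.3414,0.03],[-0.025,0.3414,0.06],[-0.025,0.3414,0.08],[-0.025,0.3414,0.08],[-0.025,0.3414,0.08]]' --hand '[255,255,255,255,255,255,255,255,255,255,255,255]'

```text
clock: 40.15
position: [0.4712, -0.3513, 0.0457]
eef_rot: [-0.0, 0.999, -0.039, -0.001]
wrist_force: [0.5, 0.5, -1.3]
grip_width: 0.757
finger_force: 15.0
```

Run:
```python
from h import *
r.read_camera("side");st();print(go([.473,-.351,.0165],85.5))
```

```text
40.2 pos [ 0.4721 -0.3515  0.0469] yawY -94.47 z [ 0. -0. -1.] F [-0.35  0.04 -0.5 ] w 65.4 ff 15.0 j6 1.86
([0.0009, -0.0006, 0.0304], [0.02, -0.01, 0.03])
```

>>> send_rows --dr '[[0,0,0],[0,0,0],[0,0,0],[0,0,0],[0,0,0],[0,0,0],[0,0,0],[0,0,0],[0,0,0],[0,0,0],[0,0,0]]' --offset '[[0,0,0.015],[0,0,0.025],[0,0,0.0295],[0,0,0.0295],[0,0,0.0295],[0,0,0.0295],[0,0,0.0295],[0,0,0.015],[0,0,-0.03],[0,0,-0.08],[0,0,-0.1]]' --hand '[255,255,255,255,30,30,30,30,30,30,30]'

```text
clock: 41.3
position: [0.4741, -0.3528, 0.1525]
eef_rot: [0.002, 0.999, -0.039, 0.004]
wrist_force: [0.5, -0.2, -0.1]
grip_width: 0.88
finger_force: 0.0
```

Run:
```python
from h import *
im,o=brights(box=(255,200,370,292));st();P=[q for q in o if 80<q[2]<90];print(P)
x,y,_,_,t=P[0];print(go([x,y,.13],t+90))
```

```text
41.35 pos [ 0.4749 -0.3532  0.1544] yawY -94.42 z [ 0.011 -0.006 -1.   ] F [-0.4  -0.62  2.57] w 76.9 ff 0.0 j6 1.86
[(0.5523, 0.2851, 84.1, 66.1, -6.8)]
([0.0277, -0.6425, 0.0212], [0.3, -0.69, 2.38])
```

>>> send_rows --dr '[[0,0,2.3],[0,0,2.3],[0,0,2.3],[0,0,2.3],[0,0,2.3],[0,0,2.3],[0,0,2.3],[0,0,2.3],[0,0,2.3],[0,0,2.3],[0,0,2.3],[0,0,2.3]]' --offset '[[0.002,-0.05,0],[0.004,-0.1,0],[0.006,-0.15,0],[0.008,-0.2,0],[0.01,-0.25,0],[0.013,-0.3,0],[0.016,-0.35,0],[0.018,-0.4,0],[0.021,-0.45,0],[0.024,-0.5,0],[0.026,-0.55,0],[0.028,-0.6,0]]' --hand '[0,0,0,0,0,0,0,0,0,0,0,0]'

```text
clock: 42.55
position: [0.5464, 0.246, 0.1468]
eef_rot: [-0.0, 0.998, -0.059, 0.0]
wrist_force: [0.9, -0.5, 0.1]
grip_width: 1.0
finger_force: 0.0
```

>>> send_rows --dr '[[0,0,0],[0,0,0],[0,0,0],[0,0,0],[0,0,0]]' --offset '[[0.002,-0.04,0],[0.002,-0.041,0.03],[0.002,-0.041,0.06],[0.002,-0.041,0.08],[0.002,-0.041,0.08]]' --hand '[0,0,0,0,0]'

```text
clock: 43.05
position: [0.5513, 0.283, 0.0632]
eef_rot: [0.002, 0.998, -0.059, -0.003]
wrist_force: [-0.5, -1.7, -0.4]
grip_width: 1.004
finger_force: 0.0
```

Run:
```python
from h import *
r.read_camera("side");st();print(go([.5523,.2851,.0163],83.1))
```

```text
43.1 pos [0.5528 0.2838 0.0654] yawY -96.79 z [-0.002 -0.002 -1.   ] F [ 0.28 -0.22  0.87] w 86.7 ff 0.0 j6 0.72
([-0.0005, -0.0014, 0.0491], [0.15, 0.12, 0.11])
```

>>> send_rows --dr '[[0,0,0],[0,0,0],[0,0,0],[0,0,0],[0,0,0],[0,0,0],[0,0,0],[0,0,0],[0,0,0],[0,0,0],[0,0,0]]' --offset '[[-0.0005,-0.001,0.03],[-0.0005,-0.001,0.045],[-0.0005,-0.001,0.0495],[-0.0005,-0.001,0.0495],[-0.0005,-0.001,0.0495],[-0.0005,-0.001,0.0495],[-0.0005,-0.001,0.0495],[-0.0005,-0.001,0.0495],[-0.0005,-0.001,0.025],[-0.0005,-0.001,-0.02],[-0.0005,-0.001,-0.045]]' --hand '[0,0,0,255,255,255,255,255,255,255,255]'

```text
clock: 44.2
position: [0.5541, 0.2862, 0.1146]
eef_rot: [-0.001, 0.998, -0.059, 0.002]
wrist_force: [1.2, 0.5, 0.4]
grip_width: 0.756
finger_force: 15.0
```

Run:
```python
from h import *
r.read_camera("side");r.read_camera("side");st();print(go([.4553,-.0096,.11],97))
```

```text
44.3 pos [0.5553 0.2872 0.1164] yawY -96.76 z [ 0.008  0.006 -1.   ] F [-0.08 -1.39 -0.6 ] w 65.5 ff 15.0 j6 0.72
([-0.0645, 0.3065, 0.0039], [-0.33, -0.44, -13.76])
```

>>> send_rows --dr '[[0,0,0],[0,0,-4],[0,0,-9],[0,0,-13.8],[0,0,-13.8],[0,0,-13.8],[0,0,-13.8],[0,0,-13.8],[0,0,-13.8],[0,0,-13.8],[0,0,-13.8]]' --offset '[[-0.01,0.048,0],[-0.02,0.096,0],[-0.03,0.144,0],[-0.04,0.192,0],[-0.05,0.24,0],[-0.0616,0.29,0],[-0.0616,0.3038,0.01],[-0.0616,0.3038,0.03],[-0.0616,0.3038,0.05],[-0.0616,0.3038,0.05],[-0.0616,0.3038,0.05]]' --hand '[255,255,255,255,255,255,255,255,255,255,255]'

```text
clock: 45.4
position: [0.4555, -0.0091, 0.0612]
eef_rot: [0.0, 0.998, 0.061, -0.001]
wrist_force: [0.7, 0.8, -0.4]
grip_width: 0.752
finger_force: 15.0
```

Run:
```python
from h import *
r.read_camera("side");st();print(go([.4553,-.0096,.0375],97))
```

```text
45.45 pos [ 0.4562 -0.0088  0.0619] yawY -82.97 z [ 0. -0. -1.] F [-0.62  0.18 -0.47] w 65.1 ff 15.0 j6 1.35
([-0.001, 0.0007, 0.0244], [0.01, -0.01, 0.03])
```

>>> send_rows --dr '[[0,0,0],[0,0,0],[0,0,0],[0,0,0],[0,0,0],[0,0,0],[0,0,0],[0,0,0],[0,0,0],[0,0,0],[0,0,0],[0,0,0]]' --offset '[[0,0,0.014],[0,0,0.021],[0,0,0.024],[0,0,0.024],[0,0,0.024],[0,0,0.024],[0,0,0.024],[0,0,0.005],[0,0,-0.02],[0.036,-0.027,-0.02],[0.036,-0.027,-0.02],[0.036,-0.027,-0.02]]' --hand '[255,255,255,255,25,25,25,25,255,255,255,255]'

```text
clock: 46.65
position: [0.4886, 0.0227, 0.0815]
eef_rot: [-0.0, 0.998, 0.061, -0.0]
wrist_force: [0.0, -0.3, 0.6]
grip_width: 0.624
finger_force: 0.0
```

>>> send_rows --dr '[[0,0,0],[0,0,0],[0,0,0],[0,0,0],[0,0,0],[0,0,0]]' --offset '[[0,0,0],[0,0,0],[0,0,0.01],[0,0,0.02],[0,0,0.027],[0,0,0.027]]' --hand '[255,255,255,255,255,255]'

```text
clock: 47.25
position: [0.4872, 0.0217, 0.053]
eef_rot: [0.0, 0.998, 0.061, -0.002]
wrist_force: [0.4, 0.9, -0.1]
grip_width: 0.076
finger_force: 0.0
```

Run:
```python
from h import *
r.read_camera("side");shot2("p3_h1")
```

```text
47.4 pos [0.4885 0.0222 0.0546] yawY -82.99 z [-0. -0. -1.] F [-0.32 -0.31 -0.02] w 1.4 ff 0.0 j6 1.31
```

>>> send_rows --dr '[[0,0,0],[0,0,0],[0,0,0],[0,0,0],[0,0,0],[0,0,0]]' --offset '[[0,0,0.006],[0,0,0.009],[0,0,0.011],[0,0,0.0125],[0,0,0.0125],[0,0,0.0125]]' --hand '[255,255,255,255,255,255]'

```text
clock: 48.0
position: [0.4883, 0.0222, 0.0424]
eef_rot: [0.0, 0.998, 0.061, -0.0]
wrist_force: [-1.2, 0.0, 3.0]
grip_width: 0.007
finger_force: 2.0
```

Run:
```python
from h import *
shot2("p3_d1")
```

```text
48.1 pos [0.4883 0.0222 0.0424] yawY -82.99 z [-0. -0. -1.] F [-2.53 -0.48  5.59] w 0.7 ff 2.4 j6 1.31
```

>>> send_rows --dr '[[0,0,0],[0,0,0],[0,0,0],[0,0,0]]' --offset '[[0,0,-0.0125],[0,0.03,-0.0125],[0,0.054,-0.0125],[0,0.054,-0.0125]]' --hand '[255,255,255,255]'

```text
clock: 48.5
position: [0.495, -0.033, 0.0544]
eef_rot: [-0.0, 0.998, 0.059, 0.0]
wrist_force: [-0.3, -0.2, -0.2]
grip_width: 0.006
finger_force: 0.0
```

Run:
```python
from h import *
shot2("p3_h2")
```

```text
48.6 pos [ 0.495  -0.0316  0.0544] yawY -83.07 z [ 0.  0. -1.] F [0.12 0.78 0.6 ] w 0.8 ff 0.0 j6 1.43
```

>>> send_rows --dr '[[0,0,0],[0,0,0],[0,0,0],[0,0,0],[0,0,0],[0,0,0]]' --offset '[[0,0,0.006],[0,0,0.009],[0,0,0.011],[0,0,0.0125],[0,0,0.0125],[0,0,0.0125]]' --hand '[255,255,255,255,255,255]'

```text
clock: 49.2
position: [0.4947, -0.031, 0.0424]
eef_rot: [-0.0, 0.998, 0.061, -0.0]
wrist_force: [-2.1, 1.5, 5.0]
grip_width: 0.001
finger_force: 2.4
```

Run:
```python
from h import *
shot2("p3_d2")
```

```text
49.3 pos [ 0.4948 -0.031   0.0424] yawY -82.97 z [-0.  0. -1.] F [-1.63  2.92  4.88] w 0.5 ff 2.6 j6 1.43
```

>>> send_rows --dr '[[0,0,0],[0,0,0],[0,0,0],[0,0,0]]' --offset '[[0,0,-0.0125],[-0.04,0,-0.0125],[-0.072,0,-0.0125],[-0.072,0,-0.0125]]' --hand '[255,255,255,255]'

```text
clock: 49.7
position: [0.4184, -0.0412, 0.054]
eef_rot: [0.0, 0.998, 0.06, -0.003]
wrist_force: [-0.2, 0.0, -1.0]
grip_width: 0.005
finger_force: 0.0
```

Run:
```python
from h import *
shot2("p3_h3")
```

```text
49.8 pos [ 0.4239 -0.0401  0.0549] yawY -82.95 z [ 0.001  0.    -1.   ] F [1.23 0.27 0.57] w 0.3 ff 0.0 j6 1.4
```

>>> send_rows --dr '[[0,0,0],[0,0,0],[0,0,0],[0,0,0],[0,0,0],[0,0,0]]' --offset '[[0,0,0.006],[0,0,0.009],[0,0,0.011],[0,0,0.0125],[0,0,0.0125],[0,0,0.0125]]' --hand '[255,255,255,255,255,255]'

```text
clock: 50.4
position: [0.4239, -0.0401, 0.0424]
eef_rot: [0.0, 0.998, 0.061, -0.0]
wrist_force: [-1.3, 0.9, 5.0]
grip_width: 0.007
finger_force: 2.6
```

Run:
```python
from h import *
shot2("p3_d3")
```

```text
50.5 pos [ 0.4239 -0.0401  0.0424] yawY -82.98 z [ 0. -0. -1.] F [-1.16  0.22  5.18] w 0.6 ff 2.5 j6 1.4
```

>>> send_rows --dr '[[0,0,0],[0,0,0],[0,0,0],[0,0,0]]' --offset '[[0,0,-0.0125],[0,-0.03,-0.0125],[0,-0.054,-0.0125],[0,-0.054,-0.0125]]' --hand '[255,255,255,255]'

```text
clock: 50.9
position: [0.4175, 0.0152, 0.0547]
eef_rot: [-0.0, 0.998, 0.063, 0.0]
wrist_force: [0.6, -0.8, -0.1]
grip_width: 0.007
finger_force: 0.0
```

Run:
```python
from h import *
shot2("p3_h4")
```

```text
51.0 pos [0.417  0.0138 0.0545] yawY -82.93 z [-0. -0. -1.] F [-0.25 -0.01  0.81] w 0.3 ff 0.0 j6 1.27
```

>>> send_rows --dr '[[0,0,0],[0,0,0],[0,0,0],[0,0,0],[0,0,0],[0,0,0]]' --offset '[[0,0,0.006],[0,0,0.009],[0,0,0.011],[0,0,0.0125],[0,0,0.0125],[0,0,0.0125]]' --hand '[255,255,255,255,255,255]'

```text
clock: 51.6
position: [0.4166, 0.0129, 0.0424]
eef_rot: [0.0, 0.998, 0.061, -0.0]
wrist_force: [-1.7, -0.6, 4.8]
grip_width: 0.005
finger_force: 2.5
```

Run:
```python
from h import *
shot2("p3_d4")
```

```text
51.7 pos [0.4166 0.0129 0.0424] yawY -83.02 z [-0.001 -0.001 -1.   ] F [-1.68 -1.03  4.29] w 0.5 ff 2.5 j6 1.27
```

>>> send_rows --dr '[[0,0,0],[0,0,0],[0,0,0],[0,0,0],[0,0,0],[0,0,0],[0,0,0],[0,0,0]]' --offset '[[0,0,-0.03],[0,-0.03,-0.07],[0,-0.07,-0.12],[0.01,-0.12,-0.16],[0.02,-0.17,-0.2],[0.03,-0.2,-0.2],[0.03,-0.2,-0.2],[0.03,-0.2,-0.2]]' --hand '[255,255,255,0,0,0,0,0]'

```text
clock: 52.5
position: [0.4232, 0.2182, 0.2432]
eef_rot: [-0.001, 0.998, 0.062, 0.001]
wrist_force: [1.0, 0.4, -0.5]
grip_width: 0.373
finger_force: 0.0
```

Run:
```python
from corner import *
full=r.read_camera("side")[:,:,::-1].copy();cv2.imwrite("pics/p3s_full.png",full)
for t in(100,115,130):corner(full,(.4555,-.0085),7,.031,t)
im,o=brights(zt=.031,box=(385,230,432,285));print([q for q in o if q[2]<100])
opp={1:(8,34,4,26),2:(16,32,24,46),3:(14,30,40,62),4:(20,36,46,68)}
for k in(1,2,3,4):
    a,b=[np.load(f"pics/p3_{c}{k}.npz")["b"].mean(2).astype(np.float32) for c in"hd"]
    # patch round the corner opposite to the pressed one
    s=[1,1,-1,-1][k-1],[1,-1,-1,1][k-1];A=np.radians(7);w=np.array([.4555,-.0085])-np.array([[np.cos(A),-np.sin(A)],[np.sin(A),np.cos(A)]])@[s[0]*.034,s[1]*.026]
    u,v=(proj("side",[*w,.031])-[270,265]).astype(int);sl=np.s_[max(v-8,0):v+8,max(u-11,0):u+11]
    print(k,np.round(cv2.phaseCorrelate(a[sl].copy(),b[sl].copy())[0],2))
st();print(go([.4555,-.009,.07],97))
```

```text
{'-+': [-5.8, -1.8], '--': [-1.8, 1.6], '+-': [-0.0, 1.0], '++': [-2.7, -1.9]} saddle mm up: 0.5
{'-+': [-3.8, -1.1], '--': [-1.9, 0.8], '+-': [-1.9, 0.3], '++': [-2.5, -1.1]} saddle mm up: 0.6
{'-+': [-2.2, -0.8], '--': [-2.0, 0.1], '+-': [-3.4, -0.2], '++': [-2.5, -0.3]} saddle mm up: 0.8
[(0.455, -0.0074, 84.3, 66.5, 6.8)]
1 [-0.12 -0.15]
2 [0.11 0.07]
3 [0.3  0.06]
4 [ 0.   -0.06]
52.6 pos [0.4218 0.2152 0.2414] yawY -83.0 z [-0.002 -0.001 -1.   ] F [-0.33 -0.15 -1.01] w 40.3 ff 0.0 j6 0.88
([0.0064, 0.2265, 0.1715], [0.04, 0.09, 0.0])
```

Plate 3's saddle is 0.5 mm and nothing shifts under any press, so it is flat. Regrasp it and stack it in the case.

>>> send_rows --dr '[[0,0,0],[0,0,0],[0,0,0],[0,0,0],[0,0,0],[0,0,0],[0,0,0],[0,0,0],[0,0,0],[0,0,0],[0,0,0]]' --offset '[[0,0.04,0.02],[0.002,0.09,0.05],[0.003,0.13,0.08],[0.004,0.18,0.1],[0.0055,0.2265,0.12],[0.0055,0.2265,0.14],[0.0055,0.2265,0.16],[0.0055,0.2265,0.17],[0.0055,0.2265,0.17],[0.0055,0.2265,0.17],[0.0055,0.2265,0.17]]' --hand '[0,0,0,0,0,0,0,0,0,0,0]'

```text
clock: 53.7
position: [0.456, -0.0081, 0.0731]
eef_rot: [-0.0, 0.998, 0.062, 0.001]
wrist_force: [-0.9, 0.9, 0.4]
grip_width: 0.999
finger_force: 0.0
```

Run:
```python
from h import *
r.read_camera("side");st();print(go([.4548,-.009,.0375],97))
```

```text
53.75 pos [ 0.456  -0.008   0.0731] yawY -82.94 z [ 0.002  0.001 -1.   ] F [0.13 0.55 0.59] w 86.9 ff 0.0 j6 1.35
([-0.0014, 0.0008, 0.0356], [-0.02, -0.13, 0.05])
```

>>> send_rows --dr '[[0,0,0],[0,0,0],[0,0,0],[0,0,0],[0,0,0],[0,0,0],[0,0,0],[0,0,0],[0,0,0],[0,0,0],[0,0,0],[0,0,0]]' --offset '[[-0.001,0.001,0.02],[-0.001,0.001,0.032],[-0.001,0.001,0.0355],[-0.001,0.001,0.0355],[-0.001,0.001,0.0355],[-0.001,0.001,0.0355],[-0.001,0.001,0.0355],[-0.001,0.001,0.0355],[-0.001,0.001,0.015],[-0.001,0.001,-0.02],[-0.001,0.001,-0.055],[-0.001,0.001,-0.055]]' --hand '[0,0,0,255,255,255,255,255,255,255,255,255]'

```text
clock: 54.95
position: [0.4576, -0.0089, 0.1315]
eef_rot: [-0.001, 0.998, 0.062, 0.005]
wrist_force: [0.9, -0.1, -0.8]
grip_width: 0.756
finger_force: 15.0
```

>>> send_rows --dr '[[0,0,0],[0,0,0],[0,0,1.3],[0,0,1.3],[0,0,1.3],[0,0,1.3],[0,0,1.3],[0,0,1.3],[0,0,1.3],[0,0,1.3]]' --offset '[[0.008,0.04,0],[0.016,0.08,0],[0.025,0.12,0],[0.033,0.16,0],[0.036,0.1732,0],[0.036,0.1732,0.03],[0.036,0.1732,0.06],[0.036,0.1732,0.07],[0.036,0.1732,0.07],[0.036,0.1732,0.07]]' --hand '[255,255,255,255,255,255,255,255,255,255]'

```text
clock: 55.95
position: [0.5121, -0.1769, 0.0578]
eef_rot: [0.0, 0.999, 0.05, 0.001]
wrist_force: [0.0, -0.5, 0.7]
grip_width: 0.755
finger_force: 15.0
```

Run:
```python
from h import *
r.read_camera("side");r.read_camera("side");st();print(go([.512,-.1768,.037],95.7))
```

```text
56.05 pos [ 0.5125 -0.177   0.0586] yawY -84.25 z [ 0.003 -0.    -1.   ] F [ 1.32  0.32 -1.02] w 65.8 ff 15.0 j6 1.7
([-0.0006, -0.0002, 0.0216], [0.04, -0.17, 0.05])
```

>>> send_rows --dr '[[0,0,0],[0,0,0],[0,0,0],[0,0,0],[0,0,0],[0,0,0]]' --offset '[[-0.0004,0,0.014],[-0.0004,0,0.02],[-0.0004,0,0.023],[-0.0004,0,0.026],[-0.0004,0,0.027],[-0.0004,0,0.027]]' --hand '[255,255,255,255,255,255]'

```text
clock: 56.65
position: [0.5111, -0.1772, 0.0303]
eef_rot: [0.0, 0.999, 0.05, 0.0]
wrist_force: [-0.8, 0.5, -0.3]
grip_width: 0.752
finger_force: 15.0
```

>>> send_rows --dr '[[0,0,0],[0,0,0],[0,0,0],[0,0,0]]' --offset '[[0,0,0.004],[0,0,0.007],[0,0,0.0085],[0,0,0.0085]]' --hand '[255,255,255,255]'

```text
clock: 57.05
position: [0.5109, -0.1772, 0.0222]
eef_rot: [0.0, 0.999, 0.05, -0.0]
wrist_force: [-1.9, 0.8, 3.9]
grip_width: 0.757
finger_force: 15.0
```

Run:
```python
from h import *
r.read_camera("side");st()
```

```text
57.1 pos [ 0.5109 -0.1772  0.0222] yawY -84.28 z [-0. -0. -1.] F [-1.4   0.55  4.81] w 65.5 ff 15.0 j6 1.7
```

>>> send_rows --dr '[[0,0,0],[0,0,0],[0,0,0],[0,0,0],[0,0,0],[0,0,0],[0,0,0],[0,0,0],[0,0,0],[0,0,0],[0,0,0],[0,0,0]]' --offset '[[0,0,0],[0,0,0],[0,0,0],[0,0,0],[0,0,-0.015],[0,0,-0.06],[0,0,-0.1],[0,0,-0.15],[0,0,-0.19],[-0.02,0,-0.2],[-0.02,0,-0.2],[-0.02,0,-0.2]]' --hand '[25,25,25,25,25,25,25,255,255,255,255,255]'

```text
clock: 58.3
position: [0.4907, -0.1791, 0.2215]
eef_rot: [-0.0, 0.999, 0.05, 0.0]
wrist_force: [0.2, 0.3, 1.2]
grip_width: 0.535
finger_force: 0.0
```

Run:
```python
from h import *
im=r.read_camera("side");t=r.read_camera("top");st()
o=np.zeros((500,790,3),np.uint8);o[:360,:455]=cv2.resize(im[275:347,325:416],None,fx=5,fy=5,interpolation=2)
o[:400,460:790]=cv2.resize(t[215:295,490:556],None,fx=5,fy=5,interpolation=2)
cv2.imwrite("pics/c5.png",o[:,:,::-1])
H=np.array([.512,-.1768])+.053*np.array([np.cos(np.radians(5.7)),np.sin(np.radians(5.7))]);print("H",H)
p,T,s=tool();x0=T.inv().apply([H[0]-p[0],H[1]-p[1],0])[0]
print("x to hinge",round(x0,4))
for th in(1.9,1.7,1.5,1.3,1.1,.9,.7,.5,.3,.15,0):
    c=np.array([-.1*np.cos(th)+.003*np.sin(th)+.0095, .028+.1*np.sin(th)+.003*np.cos(th)+.011]);print(th,"dx",round(x0+c[0],4),"z",round(c[1],4),"dz",round(p[2]-c[1],4))
```

```text
58.4 pos [ 0.4909 -0.1791  0.2204] yawY -84.3 z [-0.002  0.    -1.   ] F [-0.41  0.65  0.21] w 38.6 ff 0.0 j6 1.71
H [ 0.56473795 -0.17153605]
x to hinge 0.0743
1.9 dx 0.1189 z 0.1327 dz 0.0877
1.7 dx 0.0996 z 0.1378 dz 0.0826
1.5 dx 0.0797 z 0.139 dz 0.0814
1.3 dx 0.0599 z 0.1362 dz 0.0842
1.1 dx 0.0411 z 0.1295 dz 0.0909
0.9 dx 0.024 z 0.1192 dz 0.1012
0.7 dx 0.0092 z 0.1057 dz 0.1147
0.5 dx -0.0026 z 0.0896 dz 0.1308
0.3 dx -0.0109 z 0.0714 dz 0.149
0.15 dx -0.0147 z 0.0569 dz 0.1635
0 dx -0.0162 z 0.042 dz 0.1784
```

View pics/c5.png

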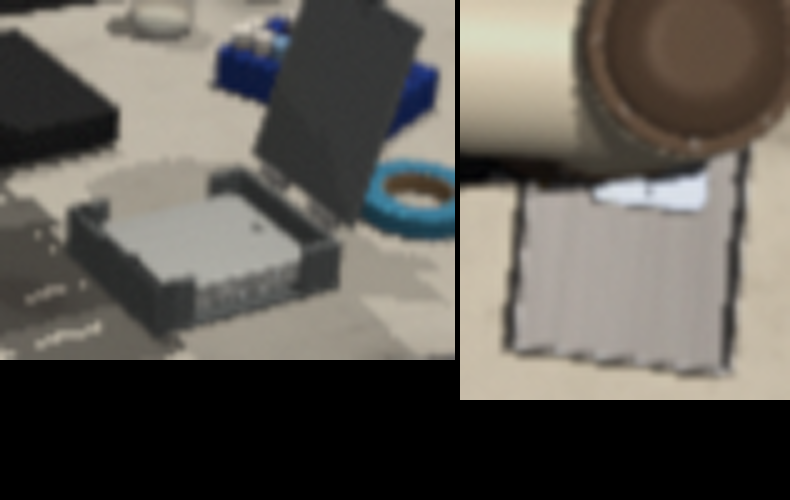

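The left crop shows two plates stacked flat between the case walls; the right shows the bent one in the tray at (650,190). Now I go over and behind the lid.

>>> send_rows --dr '[[0,0,0],[0,0,0],[0,0,0],[0,0,0],[0,0,0],[0,0,0],[0,0,0],[0,0,0],[0,0,0],[0,0,0]]' --offset '[[0.04,0,0],[0.08,0,0],[0.12,0,0],[0.155,0,0],[0.155,0,0],[0.155,0,0.03],[0.155,0,0.06],[0.155,0,0.085],[0.155,0,0.085],[0.155,0,0.085]]' --hand '[255,255,255,255,255,255,255,255,255,255]'

```text
clock: 59.4
position: [0.6451, -0.164, 0.1362]
eef_rot: [0.0, 0.999, 0.05, -0.001]
wrist_force: [0.8, -0.4, 0.3]
grip_width: 0.003
finger_force: 0.0
```

Run:
```python
from h import *
r.read_camera("side");st()
p,T,s=tool();x0=T.inv().apply([.5647-p[0],-.1715-p[1],0]);print(x0)
```

```text
59.45 pos [ 0.6459 -0.1641  0.1376] yawY -84.27 z [ 0.001 -0.001 -1.   ] F [1.24 0.1  0.07] w 0.5 ff 0.0 j6 1.68
[-8.15650907e-02 -7.00260398e-04 -9.10378813e-05]
```

>>> send_rows --dr '[[0,0,0],[0,0,0],[0,0,0],[0,0,0],[0,0,0],[0,0,0],[0,0,0],[0,0,0],[0,0,0],[0,0,0],[0,0,0],[0,0,0]]' --offset '[[-0.02,0,0.003],[-0.037,0,0.002],[-0.047,0,0.001],[-0.057,0,0],[-0.067,0,-0.001],[-0.077,0,-0.001],[-0.087,0,0],[-0.097,0,0.0015],[-0.107,0,0.004],[-0.116,0,0.008],[-0.124,0,0.013],[-0.132,0,0.0185]]' --hand '[255,255,255,255,255,255,255,255,255,255,255,255]'

```text
clock: 60.65
position: [0.5134, -0.1769, 0.1177]
eef_rot: [-0.0, 0.999, 0.05, 0.0]
wrist_force: [2.1, 0.0, -1.0]
grip_width: 0.003
finger_force: 1.3
```

Run:
```python
from h import *
r.read_camera("side");st()
```

```text
60.7 pos [ 0.5114 -0.1768  0.1166] yawY -84.34 z [-0.003  0.001 -1.   ] F [ 0.09  0.07 -1.16] w 0.4 ff 0.4 j6 1.7
```

>>> send_rows --dr '[[0,0,0],[0,0,0],[0,0,0],[0,0,0],[0,0,0],[0,0,0],[0,0,0],[0,0,0],[0,0,0],[0,0,0]]' --offset '[[-0.008,0,0.006],[-0.015,0,0.0136],[-0.021,0,0.021],[-0.0266,0,0.0296],[-0.031,0,0.038],[-0.035,0,0.048],[-0.037,0,0.055],[-0.0387,0,0.0623],[-0.0395,0,0.068],[-0.0395,0,0.068]]' --hand '[255,255,255,255,255,255,255,255,255,255]'

```text
clock: 61.7
position: [0.4737, -0.1808, 0.0491]
eef_rot: [-0.0, 0.999, 0.05, -0.001]
wrist_force: [0.3, -0.4, -0.7]
grip_width: 0.006
finger_force: 0.0
```

>>> send_rows --dr '[[0,0,0],[0,0,0],[0,0,0]]' --offset '[[0,0,0.004],[0,0,0.007],[0,0,0.007]]' --hand '[255,255,255]'

```text
clock: 62.0
position: [0.475, -0.1809, 0.0436]
eef_rot: [0.0, 0.999, 0.05, 0.0]
wrist_force: [-0.7, 0.7, 3.2]
grip_width: 0.006
finger_force: 3.4
```

Run:
```python
from h import *
r.read_camera("side");st()
```

```text
62.05 pos [ 0.4751 -0.1809  0.0436] yawY -84.28 z [ 0.001 -0.    -1.   ] F [-0.51 -0.05  4.24] w 0.5 ff 3.4 j6 1.71
```

>>> send_rows --dr '[[0,0,0],[0,0,0],[0,0,0]]' --offset '[[0,0,0.0008],[0,0,0.0012],[0,0,0.0012]]' --hand '[255,255,255]'

```text
clock: 62.35
position: [0.4751, -0.181, 0.0431]
eef_rot: [0.0, 0.999, 0.05, 0.001]
wrist_force: [-2.0, 0.6, 8.9]
grip_width: 0.002
finger_force: 5.0
```

Run:
```python
from h import *
r.read_camera("side");st()
```

```text
62.4 pos [ 0.4752 -0.181   0.0431] yawY -84.26 z [ 0.001 -0.001 -1.   ] F [-1.4   0.83  8.28] w 0.5 ff 5.0 j6 1.71
```

>>> send_rows --dr '[[0,0,0],[0,0,0],[0,0,0],[0,0,0],[0,0,0],[0,0,0],[0,0,0],[0,0,0],[0,0,0],[0,0,0],[0,0,0]]' --offset '[[0,0,0.0007],[0,0,0.001],[0,0,0.001],[0,0,-0.03],[0,0,-0.08],[0,-0.04,-0.12],[0,-0.09,-0.16],[0,-0.14,-0.18],[0,-0.19,-0.18],[0,-0.2,-0.18],[0,-0.2,-0.18]]' --hand '[255,255,255,255,255,255,255,255,255,255,255]'

```text
clock: 63.5
position: [0.4548, 0.0213, 0.2227]
eef_rot: [-0.001, 0.999, 0.052, 0.001]
wrist_force: [0.0, -0.4, 0.0]
grip_width: 0.004
finger_force: 0.0
```

Run:
```python
from h import *
im=r.read_camera("side");t=r.read_camera("top");st()
o=np.zeros((600,800,3),np.uint8);o[:360,:455]=cv2.resize(im[275:347,325:416],None,fx=5,fy=5,interpolation=2)
o[:400,460:790]=cv2.resize(t[215:295,490:556],None,fx=5,fy=5,interpolation=2)
cv2.imwrite("pics/c6.png",o[:,:,::-1])
m=[q for q in r.spot_point("top","lid_tab")][:1];
for q in m:print(q["conf"],px("top",q["at"],.03).round(3))
u=np.array([np.cos(np.radians(5.7)),np.sin(np.radians(5.7))]);H=np.array([.5647,-.1715])
for z in(0,.05,.1):print("tab end expected (crop px)",z,((proj("side",[*(H-.136*np.cos(z)*u),.028+.136*np.sin(z)])-[325,275]+.5)*5).round(0))
for n,z in(("timer",.02),("tube_rack",.034),("vial",.066),("tape",.012)):
    for q in r.recognise("top",n)[:1]:
        e=q["extent"];print(n,round(q["conf"],2),px("top",e[:2],z)[:2],px("top",e[2:],z)[:2])
```

```text
63.6 pos [0.4545 0.0188 0.2218] yawY -84.2 z [-0.  0. -1.] F [-0.06  0.04 -0.06] w 0.7 ff 0.0 j6 1.27
0.82 [ 0.454 -0.188  0.03 ]
tab end expected (crop px) 0 [ 46. 260.]
tab end expected (crop px) 0.05 [ 47. 247.]
tab end expected (crop px) 0.1 [ 48. 233.]
timer 0.8 [ 0.7004299  -0.24036405] [ 0.6303023  -0.32608561]
tube_rack 0.67 [0.70539873 0.02394922] [ 0.60471142 -0.09271738]
vial 0.63 [0.62534018 0.09812011] [0.59114695 0.06122083]
tape 0.63 [ 0.66825817 -0.1190767 ] [ 0.60102026 -0.19171197]
```

View pics/c6.png

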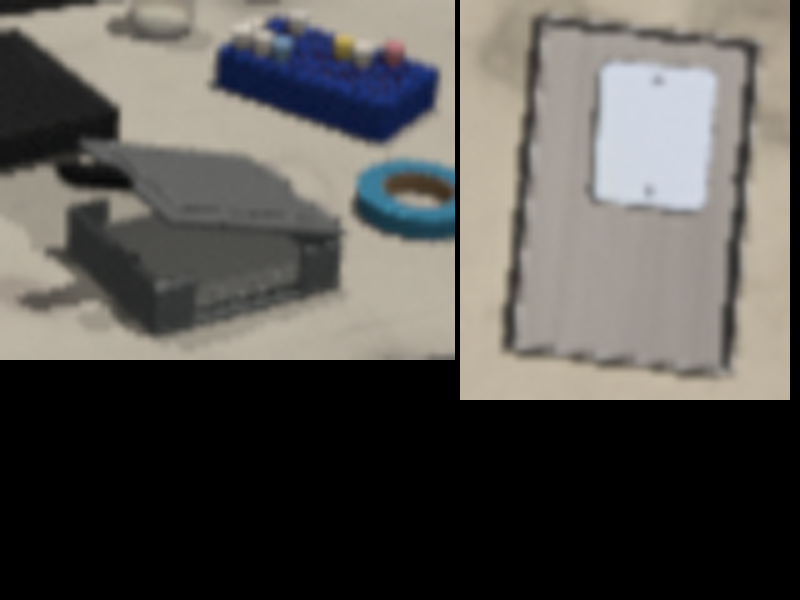

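Side crop: the lid is still ajar (tab end at (60,172), versus (46,260) if shut), roughly 0.33 rad. The tray plate lies well inside the tray. I press the lid down again, slowly, at the tab.

Run:
```python
from h import *
st();print(go([.4533,-.1826,.12],95.7))
for c in("top","side"):
    r.read_camera(c)
o1,d1=ray("top",r.spot_point("top","lid_tab")[0]["at"]);s=r.spot_point("side","lid_tab");print(s[0]["at"],s[0]["conf"]);o2,d2=ray("side",s[0]["at"])
t=np.linalg.lstsq(np.c_[d1,-d2],o2-o1,rcond=None)[0];print((o1+d1*t[0]).round(3),(o2+d2*t[1]).round(3))
```

```text
63.85 pos [0.4547 0.0172 0.2215] yawY -84.4 z [-0.001 -0.    -1.   ] F [ 0.15 -0.41  0.67] w 0.3 ff 0.0 j6 1.27
([-0.0208, 0.1987, 0.1016], [0.01, 0.05, -0.1])
[343.1, 310.5] 0.64
[ 0.455 -0.177  0.059] [ 0.455 -0.177  0.059]
```

>>> send_rows --dr '[[0,0,0],[0,0,0],[0,0,0],[0,0,0],[0,0,0],[0,0,0],[0,0,0],[0,0,0],[0,0,0]]' --offset '[[-0.005,0.05,0],[-0.01,0.1,0],[-0.015,0.15,0],[-0.0208,0.199,0],[-0.0208,0.199,0.03],[-0.0208,0.199,0.07],[-0.0208,0.199,0.1],[-0.0208,0.199,0.1],[-0.0208,0.199,0.1]]' --hand '[255,255,255,255,255,255,255,255,255]'

```text
clock: 64.95
position: [0.4544, -0.1822, 0.1224]
eef_rot: [0.0, 0.999, 0.05, -0.0]
wrist_force: [0.2, 0.3, -0.9]
grip_width: 0.007
finger_force: 0.0
```

>>> send_rows --dr '[[0,0,0],[0,0,0],[0,0,0],[0,0,0],[0,0,0],[0,0,0],[0,0,0],[0,0,0]]' --offset '[[0,0,0.01],[0,0,0.02],[0,0,0.03],[0,0,0.04],[0,0,0.05],[0,0,0.06],[0,0,0.066],[0,0,0.066]]' --hand '[255,255,255,255,255,255,255,255]'

```text
clock: 65.75
position: [0.4533, -0.1818, 0.0548]
eef_rot: [-0.0, 0.999, 0.05, -0.001]
wrist_force: [0.4, 0.7, 0.2]
grip_width: 0.005
finger_force: 0.0
```

Run:
```python
from h import *
r.read_camera("side");st();print(go([.4533,-.1826,.043],95.7))
```

```text
65.8 pos [ 0.4538 -0.1819  0.0555] yawY -84.3 z [-0.001 -0.    -1.   ] F [ 0.53 -0.5   0.2 ] w 0.9 ff 0.0 j6 1.72
([-0.0005, 0.0006, 0.0125], [-0.0, 0.04, 0.0])
```

>>> send_rows --dr '[[0,0,0],[0,0,0],[0,0,0],[0,0,0],[0,0,0],[0,0,0],[0,0,0],[0,0,0]]' --offset '[[0,0,0.003],[0,0,0.006],[0,0,0.009],[0,0,0.011],[0,0,0.0125],[0,0,0.0135],[0,0,0.0135],[0,0,0.0135]]' --hand '[255,255,255,255,255,255,255,255]'

```text
clock: 66.6
position: [0.4539, -0.182, 0.044]
eef_rot: [0.0, 0.999, 0.05, 0.0]
wrist_force: [-4.3, 1.7, 12.0]
grip_width: 0.005
finger_force: 6.4
```

```bash
cat >> h.py <<'E'
def tab():
    for c in("top","side"):r.read_camera(c)
    a=r.spot_point("top","lid_tab");b=r.spot_point("side","lid_tab");print("tab conf",[q[0]["conf"] if q else None for q in(a,b)])
    if b:
        o2,d2=ray("side",b[0]["at"]);k=(o2+d2*((-.177-o2[1])/d2[1]));print("side ray at y=-.18",k.round(3))
    if a and b:
        o1,d1=ray("top",a[0]["at"]);t=np.linalg.lstsq(np.c_[d1,-d2],o2-o1,rcond=None)[0];print("tab",(o1+d1*t[0]).round(3),(o2+d2*t[1]).round(3))
E
python3 - <<'E'
from h import *
st();tab()
E
```

```text
66.6 pos [ 0.4539 -0.182   0.044 ] yawY -84.25 z [ 0.    -0.001 -1.   ] F [-4.34  1.74 12.01] w 0.5 ff 6.4 j6 1.72
tab conf [0.62, 0.64]
side ray at y=-.18 [ 0.447 -0.177  0.022]
tab [ 0.504 -0.318  0.113] [ 0.398 -0.283  0.09 ]
```

The tab is pressed at z = 0.033, which is its shut height. Now I ease off slowly so it cannot rebound.

>>> send_rows --dr '[[0,0,0],[0,0,0],[0,0,0],[0,0,0],[0,0,0],[0,0,0],[0,0,0],[0,0,0],[0,0,0],[0,0,0],[0,0,0],[0,0,0]]' --offset '[[0,0,-0.0003],[0,0,-0.0006],[0,0,-0.0009],[0,0,-0.0012],[0,0,-0.0016],[0,0,-0.002],[0,0,-0.003],[0,0,-0.005],[0,0,-0.008],[0,0,-0.013],[0,0,-0.025],[0,0,-0.05]]' --hand '[255,255,255,255,255,255,255,255,255,255,255,255]'

```text
clock: 68.0
position: [0.4525, -0.1817, 0.0917]
eef_rot: [-0.0, 0.999, 0.05, -0.002]
wrist_force: [1.0, 0.3, 0.1]
grip_width: 0.004
finger_force: 0.0
```

>>> send_rows --dr '[[0,0,0],[0,0,0],[0,0,0],[0,0,0],[0,0,0],[0,0,0],[0,0,0],[0,0,0]]' --offset '[[0,0,-0.05],[0,0,-0.1],[0,-0.05,-0.12],[0,-0.1,-0.12],[0,-0.15,-0.12],[0.01,-0.2,-0.12],[0.01,-0.2,-0.12],[0.01,-0.2,-0.12]]' --hand '[255,255,255,255,255,255,255,255]'

```text
clock: 68.8
position: [0.4439, 0.0194, 0.2128]
eef_rot: [-0.0, 0.999, 0.051, 0.0]
wrist_force: [-0.6, -0.4, -0.3]
grip_width: 0.004
finger_force: 0.0
```

Run:
```python
from h import *
st();tab()
im=r.read_camera("side");c6=cv2.imread("pics/c6.png")[:,:,::-1]
a=cv2.resize(im[275:347,325:416],None,fx=5,fy=5,interpolation=2)
# lid panel's light-grey outline: column profiles (gray) at crop columns
for u in(35,60,90,130,180):print(u,a[150:330:10,u].mean(1).astype(int).tolist(),"| before",c6[150:330:10,u].mean(1).astype(int).tolist())
```

```text
68.8 pos [0.4439 0.0194 0.2128] yawY -84.11 z [ 0.  0. -1.] F [-0.55 -0.39 -0.25] w 0.4 ff 0.0 j6 1.26
tab conf [0.61, None]
35 [19, 38, 121, 147, 147, 147, 149, 148, 147, 149, 151, 148, 156, 162, 151, 100, 89, 164] | before [18, 39, 119, 147, 147, 147, 149, 149, 148, 149, 159, 175, 173, 161, 131, 81, 117, 173]
60 [22, 83, 142, 146, 147, 149, 149, 152, 143, 51, 20, 17, 125, 175, 147, 85, 83, 146] | before [22, 44, 29, 97, 146, 147, 150, 150, 151, 152, 87, 91, 170, 176, 107, 84, 151, 169]
90 [47, 141, 146, 147, 138, 97, 103, 77, 30, 21, 16, 26, 49, 83, 97, 81, 138, 155] | before [83, 100, 26, 11, 97, 111, 46, 53, 48, 41, 42, 42, 49, 83, 95, 127, 165, 146]
130 [176, 176, 176, 144, 91, 99, 101, 104, 97, 100, 100, 61, 41, 42, 42, 42, 46, 84] | before [103, 95, 81, 43, 67, 143, 149, 100, 74, 76, 66, 44, 43, 42, 42, 41, 44, 72]
180 [175, 176, 158, 105, 103, 102, 103, 103, 102, 102, 102, 96, 106, 74, 59, 55, 53, 54] | before [128, 99, 100, 100, 100, 102, 93, 84, 72, 76, 77, 78, 77, 83, 60, 54, 53, 54]
```

Run:
```python
from h import *
im=r.read_camera("side");g=cv2.resize(im[275:347,325:416],None,fx=5,fy=5,interpolation=2).max(2)
m=np.zeros_like(g);m[200:300,40:125]=(g[200:300,40:125]<40)
v,u=np.nonzero(m);print("dark tab: n",len(u),"box",u.min(),v.min(),u.max(),v.max(),"centroid",u.mean().round(1),v.mean().round(1))
A=np.radians(5.7);X=np.array([np.cos(A),np.sin(A),0]);Y=np.array([-X[1],X[0],0]);H=np.array([.5647,-.1715,.028])
for th in(0,.04,.08,.12):
    d=-X*np.cos(th)+np.array([0,0,np.sin(th)]);n=X*np.sin(th)+np.array([0,0,np.cos(th)])
    P=np.array([(proj("side",H+rho*d+y*Y+t*n)-[325,275]+.5)*5 for rho in(.102,.136) for y in(-.008,.008) for t in(-.004,.004)]).astype(np.float32)
    hl=cv2.convexHull(P)[:,0];M=cv2.moments(hl);print(th,"box",hl.min(0).round(0),hl.max(0).round(0),"centroid",round(M["m10"]/M["m00"],1),round(M["m01"]/M["m00"],1))
for nm,z in(("timer",.02),("tube_rack",.034),("vial",.066),("tape",.012)):pass
```

```text
dark tab: n 1953 box 46 226 119 265 centroid 84.9 247.6
0 box [ 37. 228.] [122. 277.] centroid 79.2 252.1
0.04 box [ 37. 220.] [123. 266.] centroid 79.8 242.7
0.08 box [ 38. 212.] [124. 255.] centroid 80.8 233.2
0.12 box [ 39. 204.] [125. 244.] centroid 82.1 223.6
```

Run:
```python
from h import *
t=r.read_camera("top").astype(int);o=cv2.imread("pics/top0.png")[:,:,::-1].astype(int)
blue=lambda i:(i[...,2]-i[...,0]>60)
orange=lambda i:(i[...,0]-i[...,2]>110)
for n,(x0,y0,x1,y1),f in(("tape",(440,185,480,215),blue),("rack",(395,170,442,212),blue),("vial",(370,190,395,218),orange),("timer",(485,173,520,208),lambda i:i.min(2)>205)):
    print(n,[np.round(np.mean(np.nonzero(f(i[y0:y1,x0:x1])),1),1).tolist()+[int(f(i[y0:y1,x0:x1]).sum())] for i in(o,t)])
im,b=brights(zt=.009,box=(500,215,552,292),lo=190);print(b);st()
```

```text
tape [[13.0, 18.9, 177], [13.0, 18.9, 176]]
rack [[20.6, 23.3, 550], [20.6, 23.3, 551]]
vial [[12.5, 13.5, 119], [12.5, 13.5, 119]]
timer [[13.2, 13.8, 12], [12.3, 12.8, 6]]
[(0.513, -0.3639, 82.5, 65.9, -3.9)]
69.2 pos [0.4439 0.0172 0.2124] yawY -84.41 z [-0. -0. -1.] F [ 0.9  -0.64 -0.79] w 0.3 ff 0.0 j6 1.26
```

The bystanders have not moved. The bent plate lies inside the tray; it was nudged there, but it is still within the walls. The lid is shut and the arm is clear.

Run:
```python
from workcell import r
print(r.hand_in())
```

```text
the job is handed in; nothing more can be done
None
```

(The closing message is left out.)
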